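Pack the nut-cracking kit into its two-layer box

TASK

Pack away the walnut kit: take the chopping board that was left across the wooden box and lay it flat on the orange mat, centred and squared up on it either way round, then lift the empty tray out of the box and set it aside. Stand every jar upright in a pocket of its own in the bottom of the box, refit the tray level and fully home on its battens, and have the hammer and the nutcracker lying flat side by side in it, neither resting on the tray's walls, its grip tab or the other tool. Leave the basket, the mug and the brush where they are.

Things in the scene. Friction and masses are not known exactly. Their poses are not given: they have to be found in the camera images.
- box: open wooden box, brass corners, cannot be shifted. Outside 166 (x) x 236 (y) x 122 mm high, walls and floor 8 thick. Origin: centre of its underside. Slats 40 mm high on its floor make a row of three pockets 62 x 62 mm along y, pitch 67; between slats and each long wall runs a 40 mm channel (finger room). At each y end a batten 12 thick, its top 92 mm above the table, carries the tray.
- pocket0 (a point): centre of the floor of the pocket at the box's -y end (67 mm from the middle), 8 mm above the table; axes as the box
- pocket1 (a point): centre of the floor of the middle pocket
- pocket2 (a point): centre of the floor of the pocket at the box's +y end
- tray: plywood lift-out tray, 0.22 kg, 142 (x) x 212 (y) mm, walls 22 high and 4 thick, floor 4; in its middle a dark upright grip tab 8 (x) x 50 (y), its top 28 above the underside. Origin: centre of its underside. Home (either way round): on the battens, underside 92 mm above the table, 4 mm play all round. Starts there, empty. It may be set aside on the table or on the board on the mat.
- board: small wooden chopping board, about 0.17 kg, 12 mm thick: body 165 (x) x 115 (y) mm with a tongue handle 44 wide (y) that runs from 82 to 158 mm towards -x. Origin: underside, centre of the body. Starts lying across the box's rim (122 mm up) with the tongue sticking out over the long side nearer the robot.
- mat: thin orange place mat fixed to the table, 250 (x) x 165 (y) x 3 mm. Origin: centre of its underside.
- board_mid (a point): point on the underside of the board, half way along its whole length (body and tongue), 38 mm from the board's origin towards the tongue; it belongs over the mat's centre, either way round
- jar0: closed jar of shelled walnuts with a red lid, 52 mm diameter, 80 mm high, about 0.19 kg, upright; straight sides, lid the top 17 mm and as wide as the jar. Origin: centre of its underside. There are one to three jars.
- jar1: jar like jar0
- jar2: jar like jar0
- hammer: small nut hammer lying flat, about 0.19 kg, 20 mm thick. Origin: underside, near its balance point. Handle along x, 20 mm wide (y), from x = -122 to +28 mm; steel head at x = +38 mm, 20 long (x), 62 wide (y).
- nutcracker: steel lever nutcracker lying flat and closed, about 0.16 kg, 16 mm thick: two straight levers side by side along x, 30 mm wide over both (y) all along, from x = -88 to the solid hinge head at x = +36 to +58 mm. Origin: underside, near its balance point.
- basket: bystander: round white wicker basket of whole walnuts, 200 mm across, 80 high, behind the box
- mug: bystander: blue mug, 82 mm across, 92 high
- brush: bystander: table brush, 190 mm long, 45 high
Not all that is in view belongs to the job. Of the things that look like the hammer, take the one that is farthest to the robot's left at the start.

How it is judged (in metres and radians):
On the way, in this order (a step that is already met when the one before it is completed fails the run):
1. the board lies flat on the mat, squared up with it (horizontal distance between board_mid and mat below 0.035 m and height (world z) of board below 0.009 m and angle between board's own z axis and vertical below 0.06 rad and angle between the x axis of board and the x axis of mat, either way round below 0.25 rad and linear speed of board below 0.03 m/s), for 0.2 s.
2. the tray is out of the box, clear of it (horizontal distance between tray and box above 0.15 m), for 0.2 s.
3. every jar stands upright on the floor of a pocket of the box ((horizontal distance between jar0 and pocket0 below 0.012 m or horizontal distance between jar0 and pocket1 below 0.012 m or horizontal distance between jar0 and pocket2 below 0.012 m) and z of each of jar0, jar1, jar2 in the frame of box below 0.014 m and angle between each of jar0, jar1, jar2's own z axis and vertical below 0.1 rad and linear speed of each of jar0, jar1, jar2 below 0.03 m/s and (horizontal distance between jar1 and pocket0 below 0.012 m or horizontal distance between jar1 and pocket1 below 0.012 m or horizontal distance between jar1 and pocket2 below 0.012 m) and (horizontal distance between jar2 and pocket0 below 0.012 m or horizontal distance between jar2 and pocket1 below 0.012 m or horizontal distance between jar2 and pocket2 below 0.012 m)), for 0.2 s.
4. the tray is back home on the battens, level (horizontal distance between tray and box below 0.009 m and z of tray in the frame of box between 0.088 and 0.0955 m and angle between tray's own z axis and vertical below 0.04 rad and angle between the x axis of tray and the x axis of box, either way round below 0.08 rad and linear speed of tray below 0.03 m/s), for 0.2 s.
At the end, for the whole second after the job is handed in: Board flat on the mat, its middle within 35 mm of the mat's, axes within 0.25 rad; each jar upright on a pocket floor within 12 mm of its centre; tray level on its battens within 9 mm and 0.08 rad; hammer and nutcracker flat (within 0.12 rad) in the tray, neither on the other; all at rest (all of step 1 and all of step 3 and all of step 4 and x of hammer in the frame of tray between -0.067 and 0.067 m and y of hammer in the frame of tray between -0.102 and 0.102 m and z of hammer in the frame of tray below 0.027 m and angle between hammer's own x axis and vertical between 1.45 and 1.69 rad and linear speed of each of hammer, nutcracker below 0.03 m/s and x of nutcracker in the frame of tray between -0.067 and 0.067 m and y of nutcracker in the frame of tray between -0.102 and 0.102 m and z of nutcracker in the frame of tray below 0.022 m and angle between nutcracker's own x axis and vertical between 1.45 and 1.69 rad and contact force between hammer and nutcracker below 0.6 N); the robot touches nothing.
It fails at once if the basket is shifted by more than 30 mm or tipped (distance of basket from where it was at the start of the episode above 0.03 m or angle between basket's own z axis and vertical above 0.3 rad).
It fails at once if the mug is shifted by more than 30 mm or tipped (distance of mug from where it was at the start of the episode above 0.03 m or angle between mug's own z axis and vertical above 0.3 rad).
It fails at once if the brush is shifted by more than 30 mm or tipped (distance of brush from where it was at the start of the episode above 0.03 m or angle between brush's own z axis and vertical above 0.3 rad).
Of jar0, jar1, jar2 only 1 to 3 are there at a start; the rules pass over those that are not, and their reading is None.
At some moment in a run one of hammer, nutcracker may be knocked a few centimetres aside while the robot is not near it.
It also fails if it takes over 210 s, if anything falls off the work surface, if the arm or the gripper's body presses on something with over 40 N, if the wrist force passes 120 N, or if a joint passes its speed limit or range.

ROBOT

A 6-joint arm with a two-finger parallel gripper is mounted at the origin on the work surface. World frame = base frame: x ahead of the robot, y to its left, z up, the work surface at z = 0. Lengths are in mm, angles in rad, forces in N, time in s.
With the tool pointing down it reaches from about 250 to 775 mm from the base axis. Payload 4 kg.
Tool frame: the origin (TCP) lies at the very end of the fingers, on their centre line; the grasp point (between the pads) lies hold_point_z behind it (hold_point_z is the distance from the TCP to the grasp point, in mm); z points along the fingers, y is the direction in which the jaws open and shut (so a half turn about z gives the same grasp; the last joint's range is limited). The gripper opens to 85 mm and grips with 20 to 120 N. Pads are 22 mm wide; open, the fingers measure 114 mm over their backs; the gripper's body (76 mm by 85 mm) begins 54 mm behind the grasp point. The pads swing forward as they close: fully open they stand 13 mm farther back than shut.
Start: joints at [-1.315, 0.087, 1.371, -0, 1.684, -0.103], TCP at [193.131, -514.993, 231.341] pointing down, gripper open.
Joint ranges: [-3.1, 3.1], [-0.76, 2.03], [0.27, 2.55], [-1.08, 4.22], [0.17, 2.65], [-2.57, 2.57]. Speed limits (rad/s): [2.79, 2.79, 3.14, 3.14, 3.14, 3.14].

INTERFACE

Orientations are given as a unit quaternion [w, x, y, z].
In Python, from cell import get_state, camera, close_job, cut_out, hold_point_z gives the robot as it stands.
- The arm moves only by the shell command python3 -m jog 'ROWS'. ROWS is JSON, a list of rows, each a list of 3 entries, a list of its own where there are three numbers: the shift along the tool's x, y, z in cm, then the turn about the tool's z in degrees, then the finger opening in cm, from 0 to 8.54. A call has 1 to 12 rows; each row is the pose to reach, as a shift and turn from the pose commanded when the call began, along the tool's axes at that moment; what a row does not reach only later rows make up. A row lasts 1/8 s, in which the tool goes at most 62.5 mm and 10.7 degrees, less where a joint would pass 70% of its speed; a pose out of reach is approached as far as the arm can. A call with a gripper value outside its range is refused whole. The fingers move at their own pace and stop on an object; the grip force is fixed at half the most. Time passes only in rows, so rows that repeat a pose let the fingers close. It gives the time, the measured TCP pose, the force and the opening at its end, in the units of the state.
- get_state(): the state, without advancing time (a new reading comes with each control period).
- camera(name): name is "scene" or "top" or "wrist"; returns a dict with "color" (480x640x3 uint8, red, green, blue), "depth" (480x640 float32, mm along the optical axis (not along the pixel's ray), 0 where there is no reading), "camera_matrix" (3x3 intrinsics, pixels), "rvec" (rotation vector, rad) and "tvec" (3), from world to camera coordinates, as OpenCV has them. Camera axes: x right, y down, z forward; pixel columns grow to the right and rows downward; lengths in mm; the calibration is good to about 2 mm. The wrist camera is an equidistant fisheye: a pixel r from the principal point sees the ray r / f radians off the axis. A picture is of the moment at which its call begins.
- close_job(): hands the job in, once; it reports no verdict.
Trained networks look in the newest picture that a camera, given by its name, has taken for a name from the list of things; names that differ only in an ending like _2 or _b are one class to them, and where a whole thing is asked for, a point or a joint stands for the part that bears it (a point fixed in the world has none). Each returns a list of dicts, best first, with "confidence" (0 to 1); they miss things now and then, are a little off and sometimes report something else, mostly with a low value. They report only what shows in the picture. A call takes as long as a camera call. They do not tell look-alikes from the thing itself.
- cut_out(camera, name): "region" (480x640 bool, what is visible of it) and "box" ([centre column, centre row, width, height] in pixels, round what is visible of it).
The state is a dict: "clock": time; "q": joint angles; "qvel": joint speeds; "joint_efforts": joint torques, N m; "tcp_pos": TCP position; "orientation": TCP orientation; "wrist_force": force on the tool from outside, world axes, zero at the start; "ft_torque": the same for the moment, N m; "width": finger opening in mm.
Only numpy, scipy, OpenCV 4.12 (cv2) and the standard library are available. Lean on these libraries where they do the work, as an engineer would, in place of code of your own. Each camera call takes 0.05 s, during which the arm holds its last target.

## Working session

There is one attempt and no reset: what is moved stays moved. The work goes in short steps, Python scripts to look and compute and a shell command to move; the robot and the scene stay as the last step left them, time stands still between calls to the robot, and variables do not carry over. Pictures are saved under pics/ and viewed, and the job is handed in when it is done.

```bash
ls; mkdir -p pics
python3 - <<'E'
from cell import *
import cv2, numpy as np
s=get_state(); print(s, hold_point_z)
for n in ("scene","top"):
    c=camera(n); cv2.imwrite(f"pics/{n}0.png",c["color"][:,:,::-1])
    print(n,c["camera_matrix"].tolist(),c["rvec"],c["tvec"])
E
```

```text
pics
{'clock': 0.0, 'q': array([-1.31512750e+00,  8.79783904e-02,  1.37224551e+00, -2.11284080e-05,
        1.68363437e+00, -1.03095073e-01]), 'qvel': array([-0.00107127, -0.00076458, -0.00032414, -0.00123079, -0.00140387,
        0.00020168]), 'joint_efforts': array([-5.45616331e-04, -3.51856470e+01, -3.13277864e+01, -2.89443242e-04,
        1.06191231e-02,  6.15556885e-06]), 'tcp_pos': array([ 192.97838691, -514.496457  ,  230.13080168]), 'orientation': array([-1.12871413e-03,  9.83953733e-01,  1.78420202e-01, -9.68024875e-05]), 'wrist_force': array([0.56073864, 0.00544712, 0.80605659]), 'ft_torque': array([ 0.0020136 ,  0.01056765, -0.00690448]), 'width': 85.3646959291526} 18.700000000000003
scene [[484.73441647662287, 0.0, 315.0547258860391], [0.0, 484.73441647662287, 239.35184885877794], [0.0, 0.0, 1.0]] [ 0.90350152  2.44480509 -1.14583382] [ 525.05984512 -118.5695344  1416.60909418]
top [[522.0586437529531, 0.0, 317.08397063867193], [0.0, 522.0586437529531, 237.74946340420962], [0.0, 0.0, 1.0]] [ 2.14658916 -2.20174748  0.0632122 ] [ -64.04660639  593.54947816 1526.80216215]
```

View pics/scene0.png

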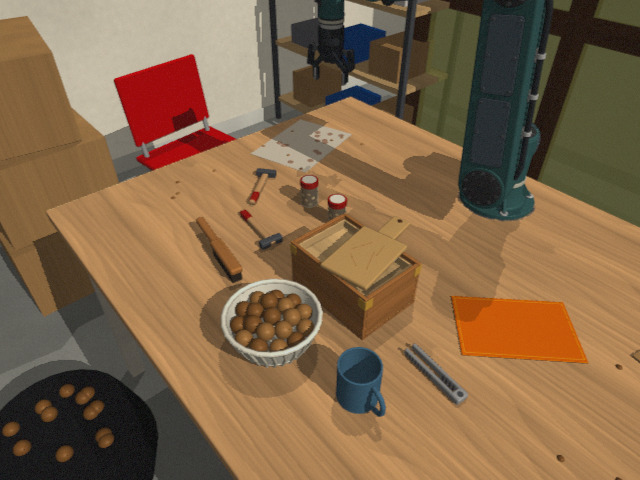

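View pics/top0.png

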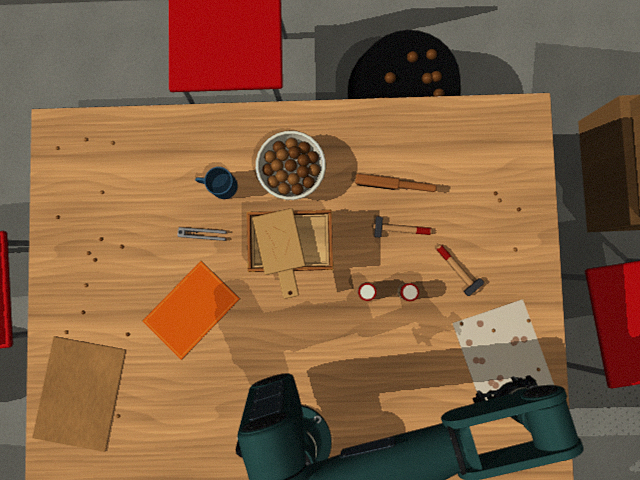

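```bash
cat > h.py <<'E'
from cell import *
import cv2, numpy as np
def cam(n):
    c=camera(n); c['R']=cv2.Rodrigues(np.array(c['rvec'],float))[0]; c['t']=np.array(c['tvec'],float).reshape(3); c['n']=n; return c
def save(c,f,box=None,scale=1):
    im=c['color'][:,:,::-1]
    if box: im=im[box[1]:box[3],box[0]:box[2]]
    if scale!=1: im=cv2.resize(im,None,fx=scale,fy=scale,interpolation=cv2.INTER_CUBIC)
    cv2.imwrite('pics/'+f,im)
def rays(c,uv):
    K=c['camera_matrix']; uv=np.atleast_2d(np.array(uv,float))
    x=(uv[:,0]-K[0,2])/K[0,0]; y=(uv[:,1]-K[1,2])/K[1,1]
    if c['n']=='wrist':
        r=np.hypot(x,y); s=np.where(r>1e-9,np.tan(np.minimum(r,1.5))/np.maximum(r,1e-9),1); x=x*s;y=y*s
    return np.c_[x,y,np.ones(len(x))]
def world(c,uv,d=None):
    uv=np.atleast_2d(np.array(uv,float))
    if d is None: d=c['depth'][uv[:,1].astype(int),uv[:,0].astype(int)]
    return (rays(c,uv)*np.reshape(d,(-1,1))-c['t'])@c['R']
def onz(c,uv,z):
    r=rays(c,uv)@c['R']; o=-c['R'].T@c['t']
    return o+r*((z-o[2])/r[:,2])[:,None]
def pts(c,m):
    v,u=np.nonzero(m&(c['depth']>0)); return world(c,np.c_[u,v]),np.c_[u,v]
def proj(c,P):
    p=np.atleast_2d(P)@c['R'].T+c['t']; K=c['camera_matrix']
    x=p[:,0]/p[:,2];y=p[:,1]/p[:,2]
    if c['n']=='wrist':
        r=np.hypot(x,y); s=np.arctan(r)/np.maximum(r,1e-9); x=x*s;y=y*s
    return np.c_[K[0,0]*x+K[0,2],K[1,1]*y+K[1,2]]
def rect(P):
    r=cv2.minAreaRect(P[:,:2].astype(np.float32)); return np.round(r[0],1),np.round(r[1],1),round(r[2],1)
E
python3 - <<'E'
from h import *
c=cam("top")
for n in ["box","board","mat","tray","jar0","hammer","nutcracker","mug","basket","brush"]:
    for r in cut_out("top",n):
        if r['confidence']<.3: continue
        P,uv=pts(c,r['region']); 
        zt=np.percentile(P[:,2],90); T=P[P[:,2]>zt-8] if n in("board","jar0","box") else P
        print(n,round(r['confidence'],2),np.round(r['box']).tolist(),len(P),'z',np.round(np.percentile(P[:,2],[5,50,95])),'rect',*rect(T),'mean',T.mean(0).round(1))
save(c,"t1.png",(150,180,510,380),2.2)
w=cam("wrist"); save(w,"w1.png"); print(np.round(get_state()['q'],3))
E
```

```text
box 0.9 [290.0, 242.0, 85.0, 60.0] 840 z [ 86. 120. 126.] rect [579.8  -4.6] [166.3 236.5] 0.1 mean [579.6  -8.5 122. ]
board 0.74 [278.0, 254.0, 56.0, 91.0] 2875 z [128. 134. 139.] rect [541.   17.5] [238.8 114.7] 11.6 mean [560.1  21.2 134.2]
mat 0.88 [189.0, 310.0, 93.0, 98.0] 4652 z [-4.  3.  9.] rect [389.8 302.9] [169. 255.] 45.2 mean [388.3 302.9   2.5]
tray 0.73 [395.0, 182.0, 80.0, 14.0] 750 z [34. 43. 49.] rect [ 747.1 -316.3] [238.9  32.8] 81.7 mean [ 746.4 -305.2   42.5]
tray 0.61 [291.0, 242.0, 73.0, 53.0] 1603 z [ 91.  96. 114.] rect [580.6  -5.9] [211.5 142.3] 89.6 mean [581.9 -48.4  97.9]
jar0 0.78 [368.0, 291.0, 22.0, 19.0] 270 z [72. 80. 85.] rect [ 431.2 -218.6] [48.4 47.9] 88.7 mean [ 432.1 -218.3   80.8]
jar0 0.7 [407.0, 294.0, 20.0, 17.0] 326 z [14. 79. 85.] rect [ 428.3 -338.8] [51.3 47.9] 88.8 mean [ 428.7 -338.5   80.3]
hammer 0.87 [461.0, 274.0, 47.0, 50.0] 498 z [ 8. 16. 24.] rect [ 496.6 -500.7] [164.3  60.3] 30.5 mean [ 480.1 -501.    16.2]
hammer 0.78 [404.0, 226.0, 60.0, 18.0] 459 z [ 9. 17. 23.] rect [ 621.2 -336.7] [170.6  54. ] 89.3 mean [ 614.3 -325.1   16.6]
nutcracker 0.93 [202.0, 234.0, 49.0, 16.0] 382 z [-2. 14. 21.] rect [615.5 266.2] [143.3  32.4] 85.1 mean [615.9 273.9  12.3]
mug 0.88 [218.0, 182.0, 42.0, 25.0] 875 z [ 1. 33. 93.] rect [775.4 214.1] [126.4  85.6] 50.2 mean [763.4 204.8  39.7]
basket 0.76 [290.0, 166.0, 69.0, 69.0] 3738 z [29. 73. 88.] rect [800.4  -8.1] [200.1 199.5] 88.3 mean [802.9  -8.3  69.6]
brush 0.65 [395.0, 180.0, 78.0, 15.0] 890 z [-1. 42. 49.] rect [ 751.3 -315.6] [236.3  43.8] 81.6 mean [ 746.5 -303.3   36.6]
[-1.315  0.087  1.371 -0.     1.684 -0.103]
```

View pics/t1.png

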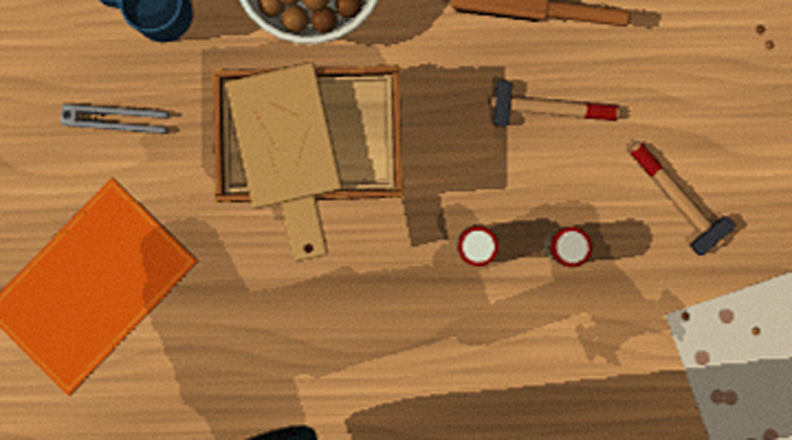

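View pics/w1.png

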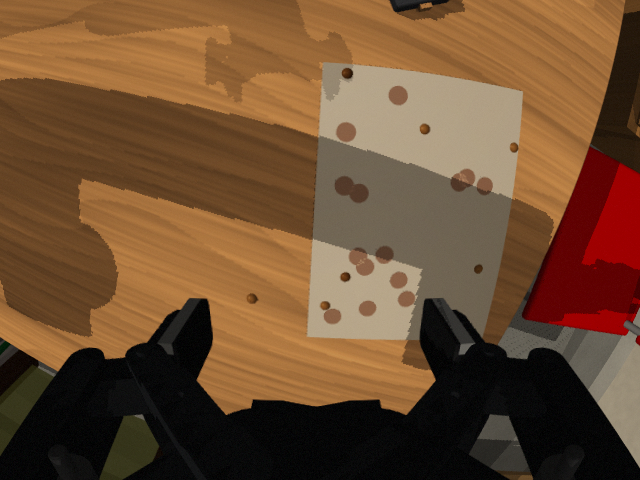

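Both views agree on the following.

**Look-alikes (top view pixels)**
- **Hammer:** candidates at (404,227) and (460,270). "Farthest left" means larger y, so it is (404,227), at y≈-330 against -500 for the other.
- **Board:** the one on the box is at (278,254). The brown sheet at (80,393) is clutter.
- **Mat:** the orange one is at (190,310). The white spotted sheet at (505,345) is clutter.
- **Tray:** it is in the box at (291,242). The network's second "tray" at (395,182) is the brush.
- **Jars:** two, at (368,292) and (410,292).

The close crop t1.png confirms these choices. It shows the board's tongue overhanging the near side of the box.

```bash
cat >> h.py <<'E'
def psi(s=None):
    from scipy.spatial.transform import Rotation as R
    s=s or get_state(); q=s['orientation']; m=R.from_quat([q[1],q[2],q[3],q[0]]).as_matrix()
    return np.degrees(np.arctan2(m[1,0],m[0,0])), m
def go(*targets):
    "targets (x,y,z,psi): print shifts cm/turn deg from the present pose"
    s=get_state(); p,m=psi(s); c,sn=np.cos(np.radians(p)),np.sin(np.radians(p))
    print('now',s['tcp_pos'].round(1),'psi',round(p,2),'w',round(s['width'],1),'F',s['wrist_force'].round(1),'t',round(s['clock'],2),'q1,q6',np.degrees(s['q'][[0,5]]).round(0))
    for t in targets:
        d=(np.array(t[:3])-s['tcp_pos'])/10
        dp=(p-t[3]+180)%360-180
        print(t,'->',[round(c*d[0]+sn*d[1],2),round(sn*d[0]-c*d[1],2),round(-d[2],2)],round(dp,1), 'alt',round(dp-180*np.sign(dp),1))
E
python3 -c "
from h import *
go((465.6,2,230,11.6),(465.6,2,160,11.6),(465.6,2,121,11.6))"
```

```text
now [ 193.1 -515.   231.4] psi 20.56 w 85.4 F [-0.6  0.2  0.2] t 0.7 q1,q6 [-75.  -6.]
(465.6, 2, 230, 11.6) -> [np.float64(43.67), np.float64(-38.84), np.float64(0.14)] 9.0 alt -171.0
(465.6, 2, 160, 11.6) -> [np.float64(43.67), np.float64(-38.84), np.float64(7.14)] 9.0 alt -171.0
(465.6, 2, 121, 11.6) -> [np.float64(43.67), np.float64(-38.84), np.float64(11.04)] 9.0 alt -171.0
```

```bash
python3 -m jog '[[[43.7,-38.8,0],9,8.5],[[43.7,-38.8,0],9,8.5],[[43.7,-38.8,0],9,8.5],[[43.7,-38.8,0],9,8.5],[[43.7,-38.8,0],9,8.5],[[43.7,-38.8,0],9,8.5],[[43.7,-38.8,0],9,8.5],[[43.7,-38.8,0],9,8.5],[[43.7,-38.8,0],9,8.5],[[43.7,-38.8,0],9,8.5],[[43.7,-38.8,0],9,8.5],[[43.7,-38.8,0],9,8.5]]'
python3 - <<'E'
from h import *
go((465.6,2,150,11.6))
w=cam("wrist"); save(w,"w2.png")
print(w['camera_matrix'].round(1).tolist(), (-w['R'].T@w['t']).round(1), w['R'].round(2).tolist())
E
```

```text
clock: 2.2
tcp_pos: [465.8, 1.2, 231.3]
orientation: [0.0, 0.995, 0.1, -0.0]
wrist_force: [0.1, 0.5, 0.2]
width: 85.4
now [465.8   1.2 231.3] psi 11.53 w 85.4 F [0.1 0.5 0.2] t 2.2 q1,q6 [-7. 72.]
(465.6, 2, 150, 11.6) -> [np.float64(-0.0), np.float64(-0.09), np.float64(8.13)] -0.1 alt 179.9
[[371.6, 0.0, 315.7], [0.0, 371.6, 239.3], [0.0, 0.0, 1.0]] [535.8  16.9 374. ] [[0.2, -0.98, 0.0], [-0.94, -0.19, 0.28], [-0.27, -0.06, -0.96]]
```

View pics/w2.png

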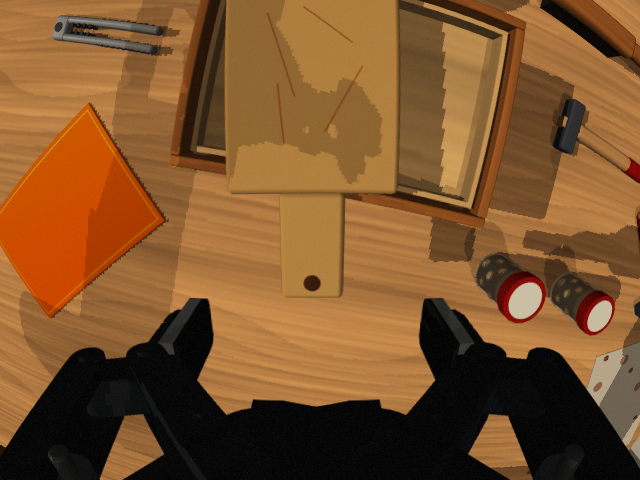

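The tongue is centred between the open fingers, with its centre at column 312. Descending and gripping.

```bash
python3 -m jog '[[[0,-0.1,6],0,8.5],[[0,-0.1,11.4],0,8.5],[[0,-0.1,11.4],0,8.5],[[0,-0.1,11.4],0,3.5],[[0,-0.1,11.4],0,3.5],[[0,-0.1,11.4],0,3.5],[[0,-0.1,11.4],0,3.5],[[0,-0.1,11.4],0,3.5],[[0,-0.1,11.4],0,3.5],[[0,-0.1,11.0],0,3.5],[[0,-0.1,10],0,3.5],[[0,-0.1,9],0,3.5]]'
python3 - <<'E'
from h import *
go((465.6,2,220,11.6))
w=cam("wrist"); save(w,"w3.png");print(hold_point_z)
E
```

```text
clock: 3.75
tcp_pos: [465.7, 2.8, 141.9]
orientation: [0.0, 0.995, 0.101, -0.0]
wrist_force: [0.7, -0.3, -1.3]
width: 42.3
now [465.7   2.8 141.9] psi 11.56 w 42.3 F [ 0.7 -0.3 -1.3] t 3.75 q1,q6 [-7. 72.]
(465.6, 2, 220, 11.6) -> [np.float64(-0.02), np.float64(0.07), np.float64(-7.81)] -0.0 alt 180.0
18.700000000000003
```

View pics/w3.png

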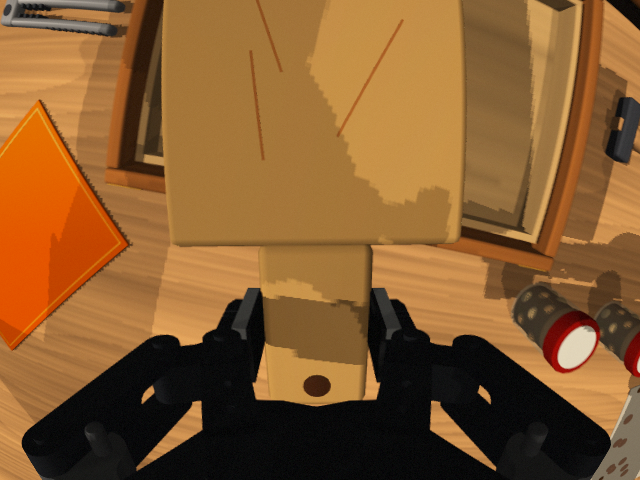

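```bash
python3 -m jog '[[[0,0,-4],0,3.5],[[0,0,-8],0,3.5],[[0,0,-8],0,3.5],[[0,0,-8],0,3.5],[[0,0,-8],0,3.5]]'
python3 - <<'E'
from h import *
go((444.4,248.6,220,135.2))
c=cam("top"); save(c,"t2.png",(150,180,510,380),2.2)
r=cut_out("top","board")[0]; P,_=pts(c,r['region']); print(r['confidence'],len(P))
P=P[P[:,2]>150]; A=np.c_[P[:,:2]-P[:,:2].mean(0),np.ones(len(P))]; print(np.linalg.lstsq(A,P[:,2],rcond=None)[0]); print(rect(P))
E
```

```text
clock: 4.42
tcp_pos: [464.9, 2.8, 219.2]
orientation: [-0.0, 0.995, 0.101, -0.002]
wrist_force: [-0.0, -0.3, -1.6]
width: 42.3
now [464.9   2.8 219.2] psi 11.56 w 42.3 F [-0.  -0.3 -1.6] t 4.42 q1,q6 [-7. 72.]
(444.4, 248.6, 220, 135.2) -> [np.float64(2.92), np.float64(-24.49), np.float64(-0.08)] -123.6 alt 56.4
0.77 2426
[-2.08859325e-02 -2.27402476e-03  2.29346005e+02]
(array([578.3,  25.7]), array([157.6, 114.3]), 11.9)
```

View pics/t2.png

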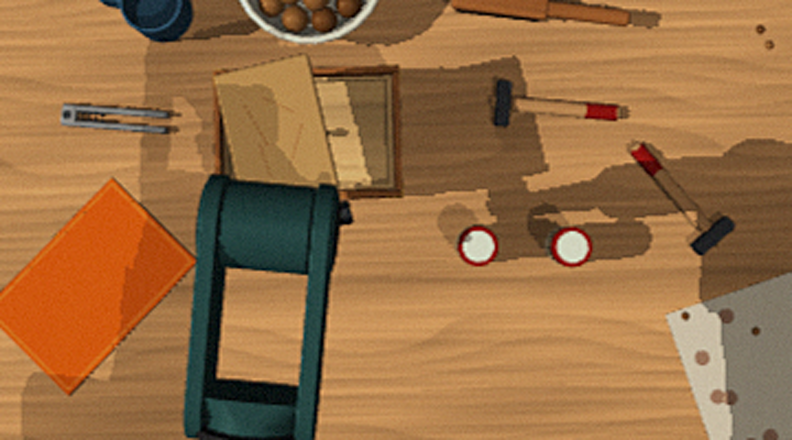

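```bash
python3 -m jog '[[[0.2,-2,0],-10,3.5],[[0.5,-4,0],-20,3.5],[[0.7,-6,0],-30,3.5],[[1,-8,0],-40,3.5],[[1.2,-10,0],-50,3.5],[[1.4,-12,0],-60,3.5],[[1.7,-14,0],-70,3.5],[[2,-16,0],-80,3.5],[[2.2,-18,0],-90,3.5],[[2.4,-20,0],-100,3.5],[[2.7,-22,0],-110,3.5],[[2.9,-24,0],-120,3.5]]'
python3 - <<'E'
from h import *
go((444.4,248.6,60,135.2))
E
```

```text
clock: 6.02
tcp_pos: [446.0, 244.2, 220.3]
orientation: [-0.0, 0.408, 0.913, -0.001]
wrist_force: [0.9, 0.9, -1.3]
width: 42.3
now [446.  244.2 220.3] psi 131.89 w 42.3 F [ 0.9  0.9 -1.3] t 6.03 q1,q6 [ 22. -20.]
(444.4, 248.6, 60, 135.2) -> [np.float64(0.43), np.float64(0.17), np.float64(16.03)] -3.3 alt 176.7
```

```bash
python3 -m jog '[[[0.4,0.2,5],-3.3,3.5],[[0.4,0.2,10],-3.3,3.5],[[0.4,0.2,15],-3.3,3.5],[[0.4,0.2,15],-3.3,3.5],[[0.4,0.2,15],-3.3,3.5],[[0.4,0.2,15],-3.3,3.5]]'
python3 - <<'E'
from h import *
go((444.4,248.6,12,135.2),(444.4,248.6,6,135.2))
c=cam("top"); save(c,"t3.png",(50,180,410,420),2.2)
r=cut_out("top","board")[0]; P,_=pts(c,r['region']); print(r['confidence'],len(P))
print(np.percentile(P[:,2],[2,10,50,90])); P=P[(P[:,2]>60)&(P[:,2]<110)];A=np.c_[P[:,:2]-P[:,:2].mean(0),np.ones(len(P))]; print(np.linalg.lstsq(A,P[:,2],rcond=None)[0]); print(rect(P))
E
```

```text
clock: 6.78
tcp_pos: [447.1, 248.8, 74.4]
orientation: [0.002, 0.384, 0.923, 0.002]
wrist_force: [0.1, -0.5, -1.2]
width: 42.0
now [447.1 248.8  74.4] psi 134.85 w 42.0 F [ 0.1 -0.5 -1.2] t 6.78 q1,q6 [ 23. -22.]
(444.4, 248.6, 12, 135.2) -> [np.float64(0.18), np.float64(-0.21), np.float64(6.24)] -0.3 alt 179.7
(444.4, 248.6, 6, 135.2) -> [np.float64(0.18), np.float64(-0.21), np.float64(6.84)] -0.3 alt 179.7
0.68 999
[ 3.68710598 79.71167051 84.8527333  89.64148302]
[ 1.48633119e-02 -9.68018603e-03  8.49008697e+01]
(array([380. , 291.2]), array([109.4, 245.7]), 36.4)
```

View pics/t3.png

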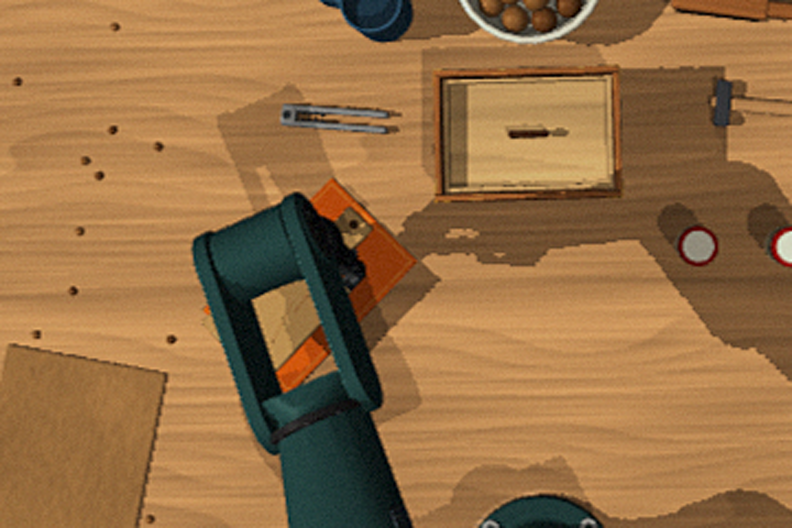

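```bash
python3 -m jog '[[[0.2,-0.2,3],-0.3,3.5],[[0.2,-0.2,5],-0.3,3.5],[[0.2,-0.2,6],-0.3,3.5],[[0.2,-0.2,6.6],-0.3,3.5],[[0.2,-0.2,6.8],-0.3,3.5],[[0.2,-0.2,6.8],-0.3,3.5],[[0.2,-0.2,6.8],-0.3,3.5]]'
python3 - <<'E'
from h import *
go((444.4,248.6,5,135.2))
E
```

```text
clock: 7.75
tcp_pos: [442.7, 248.2, 4.0]
orientation: [0.0, 0.381, 0.924, 0.0]
wrist_force: [0.7, 0.5, 0.5]
width: 42.1
now [442.7 248.2   4. ] psi 135.16 w 42.1 F [0.7 0.5 0.5] t 7.75 q1,q6 [ 23. -22.]
(444.4, 248.6, 5, 135.2) -> [np.float64(-0.09), np.float64(0.15), np.float64(-0.1)] -0.0 alt 180.0
```

```bash
python3 -m jog '[[[0,0,0],0,6.0],[[0,0,0],0,6.0],[[0,0,0],0,6.0],[[0,0,0],0,6.0],[[0,0,-3],0,6.0],[[0,0,-8],0,6],[[0,0,-14],0,6],[[0,0,-20],0,6],[[0,0,-20],0,6]]'
python3 - <<'E'
from h import *
w=cam("wrist"); save(w,"w4.png")
c=cam("top")
# mat normal
for n in("board","mat"):
  for cc in (w,c):
    rr=cut_out(cc['n'],n)
    if rr: P,_=pts(cc,rr[0]['region']); print(n,cc['n'],round(rr[0]['confidence'],2),rect(P),np.percentile(P[:,2],[5,50,95]).round(1))
go((580,-4.6,220,0),(580,-4.6,220,90))
E
```

```text
clock: 8.88
tcp_pos: [445.2, 249.3, 210.4]
orientation: [0.005, 0.381, 0.924, 0.005]
wrist_force: [-0.2, 0.0, -1.2]
width: 60.1
board wrist 0.57 (array([389.3, 302.2]), array([119.5, 247.5]), 45.8) [13.5 15.  16.3]
board top 0.76 (array([363. , 285.5]), array([143.5, 250.8]), 34.6) [ 7.1 14.3 21.2]
mat top 0.57 (array([388.2, 302.9]), array([164.2, 250.2]), 44.7) [-3.2  2.6  8.5]
now [441.2 247.6 200.9] psi 135.15 w 59.9 F [-0.6 -0.1 -0.1] t 9.18 q1,q6 [ 23. -22.]
(580, -4.6, 220, 0) -> [np.float64(-27.62), np.float64(-8.09), np.float64(-1.91)] 135.2 alt -44.8
(580, -4.6, 220, 90) -> [np.float64(-27.62), np.float64(-8.09), np.float64(-1.91)] 45.2 alt -134.8
```

View pics/w4.png

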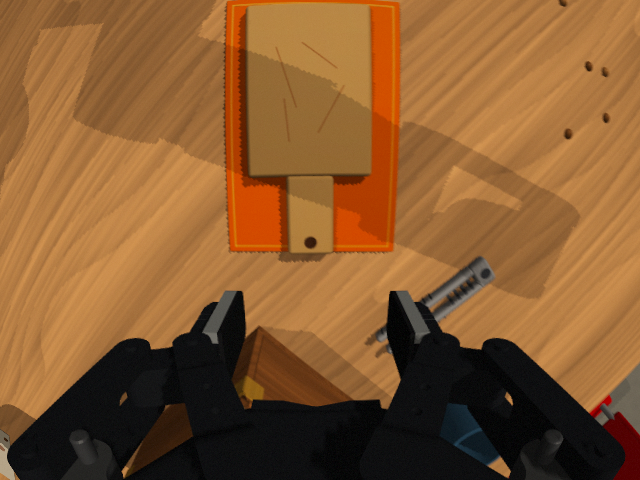

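The board is on the mat, centred to about 1 mm and squared to within 1°. Next is the tray tab.

```bash
python3 -m jog '[[[-4,-1,-2],5,6],[[-10,-3,-2],15,6],[[-16,-5,-2],25,6],[[-22,-7,-2],35,6],[[-27.6,-8.1,-2],45.2,6],[[-27.6,-8.1,-2],45.2,6],[[-27.6,-8.1,-2],45.2,6],[[-27.6,-8.1,-2],45.2,6],[[-27.6,-8.1,-2],45.2,6]]'
python3 - <<'E'
from h import *
w=cam("wrist"); save(w,"w5.png")
for n in("box","tray"):
  for r in cut_out("wrist",n)[:2]:
    P,_=pts(w,r['region']); print(n,round(r['confidence'],2),rect(P),np.percentile(P[:,2],[5,50,95]).round(1))
    for lo,hi in((118,126),(110,117.9),(94,99)):
        T=P[(P[:,2]>lo)&(P[:,2]<hi)]
        if len(T)>50: print(lo,len(T),rect(T))
go((580,-4.6,160,90))
E
```

```text
clock: 10.3
tcp_pos: [580.3, -2.7, 223.6]
orientation: [0.0, 0.707, 0.708, 0.0]
wrist_force: [0.3, 0.4, -0.5]
width: 60.0
box 0.84 (array([580. ,   5.3]), array([270.2, 216.6]), 75.8) [ 98.3 121.1 123. ]
118 9755 (array([ 5.803e+02, -4.000e-01]), array([166.8, 236.6]), 0.2)
110 2666 (array([579.8,   2.7]), array([168. , 231.4]), 0.1)
94 228 (array([580.1,  32.4]), array([154.6, 151.6]), 89.8)
tray 0.97 (array([579.8,  -2.3]), array([150.9, 220.1]), 0.0) [ 95.   96.3 114.2]
118 759 (array([580.2,  -1.5]), array([ 7.1, 50. ]), 0.2)
110 5064 (array([580. ,  -3.7]), array([143.1, 215.6]), 0.1)
94 42613 (array([579.7,  -2.4]), array([150. , 206.9]), 0.7)
tray 0.38 (array([599.8, -47.3]), array([207.2, 331.7]), 0.3) [ 98.4 121.1 123. ]
118 9561 (array([ 5.803e+02, -4.000e-01]), array([166.8, 236.6]), 0.2)
110 2631 (array([579.8,   2.7]), array([168. , 231.4]), 0.2)
94 227 (array([580.2,  48.8]), array([151. , 121.5]), 0.1)
now [580.6  -3.3 223.7] psi 90.03 w 60.0 F [-0.7  0.9  0. ] t 10.45 q1,q6 [-6. -6.]
(580, -4.6, 160, 90) -> [np.float64(-0.13), np.float64(-0.06), np.float64(6.37)] 0.0 alt -180.0
```

View pics/w5.png

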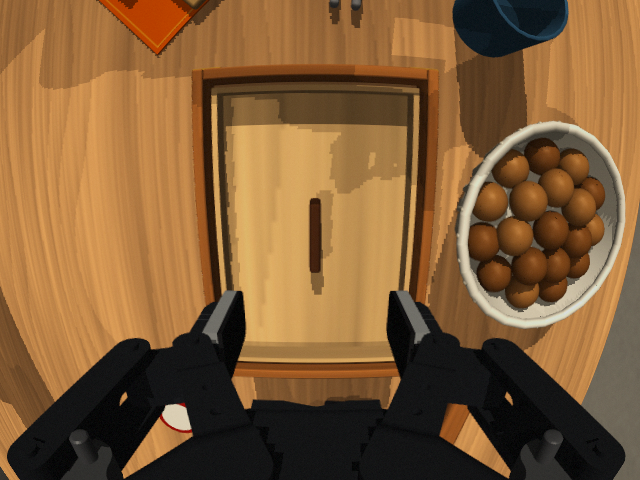

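```bash
python3 -m jog '[[[0.1,-0.05,5],0,6],[[0.1,-0.05,10],0,6],[[0.1,-0.05,12.2],0,6],[[0.1,-0.05,12.2],0,6],[[0.1,-0.05,12.2],0,0],[[0.1,-0.05,12.2],0,0],[[0.1,-0.05,12.2],0,0],[[0.1,-0.05,12.2],0,0],[[0.1,-0.05,12.2],0,0],[[0.1,-0.05,12.2],0,0],[[0.1,-0.05,12.2],0,0]]'
python3 - <<'E'
from h import *
go((580,-4.6,220,90))
E
```

```text
clock: 11.82
tcp_pos: [581.2, -3.2, 103.2]
orientation: [0.001, 0.707, 0.707, 0.001]
wrist_force: [-0.3, -0.2, 6.4]
width: 6.4
now [581.2  -3.2 103.2] psi 89.95 w 6.4 F [-0.3 -0.2  6.4] t 11.82 q1,q6 [-6. -6.]
(580, -4.6, 220, 90) -> [np.float64(-0.14), np.float64(-0.12), np.float64(-11.68)] -0.0 alt 180.0
```

```bash
python3 -m jog '[[[0,0,-1],0,0],[[0,0,-3],0,0],[[0,0,-6],0,0],[[0,0,-9],0,0],[[0,0,-12],0,0],[[0,0,-12],0,0],[[0,0,-12],0,0]]'
python3 - <<'E'
from h import *
go((350,-5,200,90),(350,-5,40,90),(350,-5,14,90))
w=cam("wrist"); save(w,"w6.png")
r=cut_out("wrist","tray")[0]
P,_=pts(w,r['region']); print(rect(P),np.percentile(P[:,2],[5,50,95]).round(1))
T=P[abs(P[:,2]-np.median(P[:,2]))<5];A=np.c_[T[:,:2]-T[:,:2].mean(0),np.ones(len(T))]; print(np.linalg.lstsq(A,T[:,2],rcond=None)[0])
E
```

```text
clock: 12.7
tcp_pos: [579.6, -3.0, 219.4]
orientation: [-0.001, 0.707, 0.707, -0.001]
wrist_force: [0.3, -0.4, -2.0]
width: 6.2
now [579.6  -3.  219.4] psi 89.96 w 6.2 F [ 0.3 -0.4 -2. ] t 12.7 q1,q6 [-6. -6.]
(350, -5, 200, 90) -> [np.float64(-0.22), np.float64(-22.96), np.float64(1.94)] -0.0 alt 180.0
(350, -5, 40, 90) -> [np.float64(-0.22), np.float64(-22.96), np.float64(17.94)] -0.0 alt 180.0
(350, -5, 14, 90) -> [np.float64(-0.22), np.float64(-22.96), np.float64(20.54)] -0.0 alt 180.0
(array([578.5, -10.7]), array([352. , 393.2]), 89.9) [211.4 212.6 230.7]
[-3.52588051e-03  1.17755753e-03  2.12495813e+02]
```

View pics/w6.png

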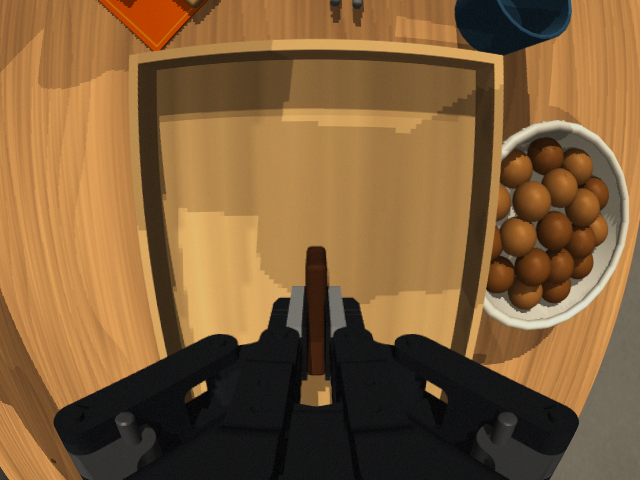

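```bash
python3 -m jog '[[[0,-5,0],0,0],[[0,-10,0],0,0],[[0,-15,0],0,0],[[-0.2,-20,2],0,0],[[-0.2,-23,6],0,0],[[-0.2,-23,11],0,0],[[-0.2,-23,16],0,0],[[-0.2,-23,18.5],0,0],[[-0.2,-23,19.8],0,0],[[-0.2,-23,20.6],0,0],[[-0.2,-23,20.8],0,0],[[-0.2,-23,20.8],0,0]]'
python3 - <<'E'
from h import *
go((350,-5,12,90))
E
```

```text
clock: 14.3
tcp_pos: [351.1, -5.0, 14.1]
orientation: [0.001, 0.707, 0.707, 0.0]
wrist_force: [0.9, -0.2, -2.5]
width: 6.5
now [351.1  -5.   14.1] psi 89.96 w 6.5 F [ 0.9 -0.2 -2.5] t 14.3 q1,q6 [-10. -10.]
(350, -5, 12, 90) -> [np.float64(0.0), np.float64(-0.11), np.float64(0.21)] -0.0 alt 180.0
```

```bash
python3 -m jog '[[[0,0,0.3],0,0],[[0,0,0.3],0,4],[[0,0,0.3],0,4],[[0,0,0.3],0,4],[[0,0,0.3],0,4],[[0,0,-3],0,4],[[0,0,-8],0,4],[[0,0,-14],0,8.5],[[0,0,-18],0,8.5],[[0,0,-18],0,8.5]]'
python3 - <<'E'
from h import *
c=cam("top"); save(c,"t4.png",(150,180,510,380),2.2)
for n in ("tray","jar0","box","hammer","nutcracker"):
  for r in cut_out("top",n):
    if r['confidence']<.4: continue
    P,_=pts(c,r['region']); print(n,round(r['confidence'],2),rect(P),np.percentile(P[:,2],[5,50,95]).round(1))
w=cam("wrist")
r=cut_out("wrist","tray")[0]; P,_=pts(w,r['region']); print('wrist tray',rect(P[P[:,2]>18]),rect(P[P[:,2]>24]),np.percentile(P[:,2],[5,50,95]).round(1))
go((432,-218.5,200,90),(432,-218.5,46,90))
E
```

```text
clock: 15.55
tcp_pos: [352.5, -5.3, 197.4]
orientation: [0.004, 0.707, 0.707, 0.002]
wrist_force: [0.1, -0.3, 0.3]
width: 85.0
tray 0.98 (array([352.9,  -6.3]), array([221.5, 148.2]), 88.6) [-2.   4.5 24.6]
jar0 0.83 (array([ 428.1, -337. ]), array([48.5, 48.3]), 89.2) [25.6 79.2 85.6]
jar0 0.53 (array([ 430.8, -223.4]), array([61. , 53.9]), 88.4) [ 2.4 79.  85.4]
box 0.96 (array([580.4,  -5.2]), array([168.1, 238.8]), 0.1) [  2.7  12.1 123.1]
hammer 0.88 (array([ 665.6, -317.3]), array([ 56.6, 168.2]), 4.5) [10.  16.7 24.2]
hammer 0.64 (array([ 486. , -487.2]), array([173.6,  61.3]), 44.6) [ 7.  16.9 23.4]
nutcracker 0.57 (array([615.2, 266. ]), array([138. ,  30.4]), 83.4) [ 5.7 14.1 19.9]
wrist tray (array([351.6,  -4.1]), array([143.2, 212.9]), 0.2) (array([352.6,  -3.5]), array([139.5, 207.4]), 0.6) [ 2.9  4.3 22.3]
now [349.7  -4.8 192. ] psi 89.96 w 85.3 F [-1.  -0.4 -0.4] t 15.95 q1,q6 [-10. -10.]
(432, -218.5, 200, 90) -> [np.float64(-21.37), np.float64(8.25), np.float64(-0.8)] -0.0 alt 180.0
(432, -218.5, 46, 90) -> [np.float64(-21.37), np.float64(8.25), np.float64(14.6)] -0.0 alt 180.0
```

View pics/t4.png

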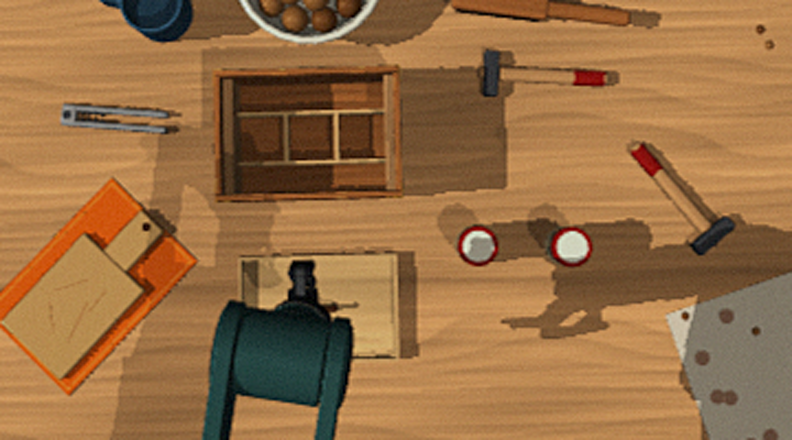

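The hammer was knocked about 45 mm in +x, and I'll measure it again before picking it. On to the jars.

```bash
python3 -m jog '[[[-5,2,0],0,8.5],[[-10,4,0],0,8.5],[[-15,6,0],0,8.5],[[-21.4,8.25,0],0,8.5],[[-21.4,8.25,0],0,8.5],[[-21.4,8.25,2],0,8.5],[[-21.4,8.25,2],0,8.5],[[-21.4,8.25,2],0,8.5]]'
python3 - <<'E'
from h import *
w=cam("wrist"); save(w,"w7.png")
for r in cut_out("wrist","jar0"):
    P,_=pts(w,r['region']); T=P[P[:,2]>74]; print(round(r['confidence'],2),rect(T) if len(T)>20 else 0,np.percentile(P[:,2],[5,50,95]).round(1))
go((432,-218.5,46,90))
E
```

```text
clock: 16.95
tcp_pos: [432.6, -218.3, 173.7]
orientation: [0.0, 0.707, 0.707, 0.0]
wrist_force: [0.4, 0.2, 0.4]
width: 85.0
0.88 (array([ 431.3, -214.7]), array([51.5, 50.9]), 42.5) [29.1 80.1 81.3]
0.86 (array([ 438.5, -284.7]), array([147.4,  50.7]), 77.4) [12.3 77.8 81. ]
now [ 433.  -218.6  174.3] psi 90.0 w 84.9 F [ 0.   0.8 -0.7] t 17.05 q1,q6 [-33. -33.]
(432, -218.5, 46, 90) -> [np.float64(0.01), np.float64(-0.1), np.float64(12.83)] 0.0 alt -180.0
```

View pics/w7.png

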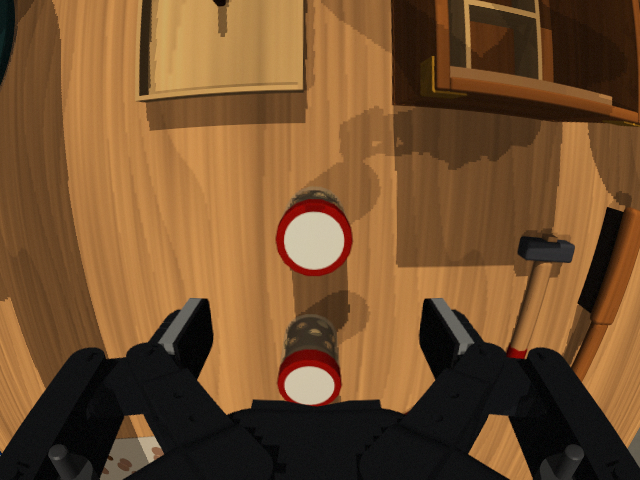

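```bash
python3 -m jog '[[[0.2,-0.1,5],0,8.5],[[0.2,-0.1,10],0,8.5],[[0.2,-0.1,12.8],0,8.5],[[0.2,-0.1,12.8],0,8.5],[[0.2,-0.1,12.8],0,4],[[0.2,-0.1,12.8],0,4],[[0.2,-0.1,12.8],0,4],[[0.2,-0.1,12.8],0,4],[[0.2,-0.1,12.8],0,4],[[0.2,-0.1,8],0,4],[[0.2,-0.1,2],0,4],[[0.2,-0.1,-3],0,4]]'
python3 - <<'E'
from h import *
go((580.2,-69.6,210,90),(580.2,-69.6,90,90),(580.2,-69.6,56,90))
w=cam("wrist"); save(w,"w8.png")
E
```

```text
clock: 18.55
tcp_pos: [431.7, -217.0, 205.9]
orientation: [0.001, 0.707, 0.707, 0.0]
wrist_force: [0.1, -0.3, -2.3]
width: 50.3
now [ 431.7 -217.   205.9] psi 89.96 w 50.3 F [ 0.1 -0.3 -2.3] t 18.55 q1,q6 [-33. -33.]
(580.2, -69.6, 210, 90) -> [np.float64(14.75), np.float64(14.84), np.float64(-0.41)] -0.0 alt 180.0
(580.2, -69.6, 90, 90) -> [np.float64(14.75), np.float64(14.84), np.float64(11.59)] -0.0 alt 180.0
(580.2, -69.6, 56, 90) -> [np.float64(14.75), np.float64(14.84), np.float64(14.99)] -0.0 alt 180.0
```

View pics/w8.png

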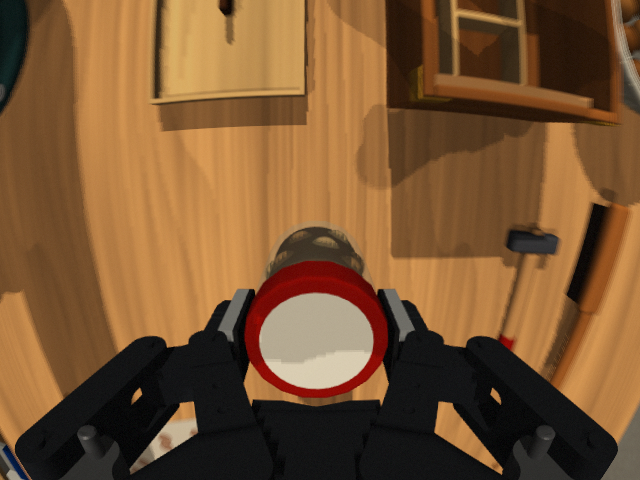

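```bash
python3 -m jog '[[[4,4,0],0,4],[[8,8,0],0,4],[[12,12,0],0,4],[[14.8,14.8,0],0,4],[[14.8,14.8,0],0,4],[[14.8,14.8,0],0,4],[[14.8,14.8,0],0,4],[[14.8,14.8,0],0,4]]'
python3 - <<'E'
from h import *
go((580.2,-69.6,100,90),(580.2,-69.6,56,90))
w=cam("wrist"); save(w,"w9.png")
o=w['color'][:,:,::-1].copy()
for (x,y) in [(580.2,-2.6),(580.2,-69.6),(580.2,64.4)]:
    for dx,dy in((-31,-31),(-31,31),(31,31),(31,-31)):
        u=proj(w,[x+dx,y+dy,48])[0]; cv2.circle(o,(int(u[0]),int(u[1])),3,(255,255,0),-1)
cv2.imwrite('pics/w9.png',o)
E
```

```text
clock: 19.6
tcp_pos: [579.3, -70.0, 203.6]
orientation: [0.0, 0.708, 0.706, 0.0]
wrist_force: [0.3, -0.7, -1.8]
width: 50.6
now [579.3 -70.  203.6] psi 89.87 w 50.6 F [ 0.3 -0.7 -1.8] t 19.6 q1,q6 [-12. -12.]
(580.2, -69.6, 100, 90) -> [np.float64(0.04), np.float64(0.09), np.float64(10.36)] -0.1 alt 179.9
(580.2, -69.6, 56, 90) -> [np.float64(0.04), np.float64(0.09), np.float64(14.76)] -0.1 alt 179.9
```

View pics/w9.png

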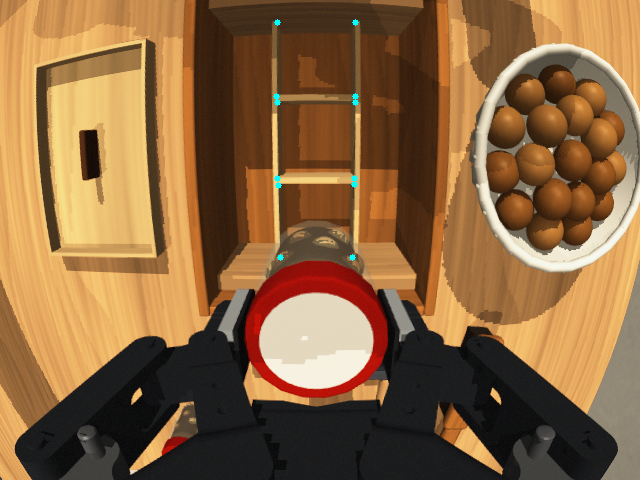

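```bash
python3 -m jog '[[[0.05,0.1,5],0,4],[[0.05,0.1,9],0,4],[[0.05,0.1,11],0,4],[[0.05,0.1,12],0,4],[[0.05,0.1,13],0,4],[[0.05,0.1,13.8],0,4],[[0.05,0.1,14.2],0,4],[[0.05,0.1,14.2],0,4]]'
python3 - <<'E'
from h import *
go((580.2,-69.6,54,90))
E
```

```text
clock: 20.65
tcp_pos: [580.8, -68.6, 61.4]
orientation: [0.0, 0.707, 0.707, -0.0]
wrist_force: [-0.6, 0.4, -1.5]
width: 50.9
now [580.8 -68.6  61.4] psi 89.96 w 50.9 F [-0.6  0.4 -1.5] t 20.65 q1,q6 [-12. -12.]
(580.2, -69.6, 54, 90) -> [np.float64(-0.1), np.float64(-0.06), np.float64(0.74)] -0.0 alt 180.0
```

In the pocket with no contact force. Lower the last few mm, release, and rise.

```bash
python3 -m jog '[[[0,0,0.3],0,4],[[0,0,0.5],0,4],[[0,0,0.5],0,4],[[0,0,0.5],0,6.8],[[0,0,0.5],0,6.8],[[0,0,0.5],0,6.8],[[0,0,0.5],0,6.8],[[0,0,-4],0,6.8],[[0,0,-9],0,6.8],[[0,0,-14],0,8.5],[[0,0,-14],0,8.5],[[0,0,-14],0,8.5]]'
python3 - <<'E'
from h import *
go((429,-336.5,190,90),(429,-336.5,46,90))
c=cam("top"); save(c,"t5.png",(150,180,510,380),2.2)
for r in cut_out("top","jar0"):
    P,_=pts(c,r['region']); T=P[P[:,2]>np.percentile(P[:,2],90)-12]; print(round(r['confidence'],2),rect(T) if len(T)>20 else 0,np.percentile(P[:,2],[5,50,95]).round(1))
w=cam("wrist"); save(w,"w10.png")
E
```

```text
clock: 22.15
tcp_pos: [580.5, -68.5, 200.9]
orientation: [-0.0, 0.707, 0.707, -0.0]
wrist_force: [0.4, 0.3, -1.0]
width: 85.0
now [580.5 -68.5 200.9] psi 89.96 w 85.0 F [ 0.4  0.3 -1. ] t 22.15 q1,q6 [-12. -12.]
(429, -336.5, 190, 90) -> [np.float64(-26.81), np.float64(-15.13), np.float64(1.09)] -0.0 alt 180.0
(429, -336.5, 46, 90) -> [np.float64(-26.81), np.float64(-15.13), np.float64(15.49)] -0.0 alt 180.0
0.73 (array([ 428.3, -337.4]), array([48.6, 47.9]), 88.0) [15.2 79.3 85.2]
```

View pics/w10.png

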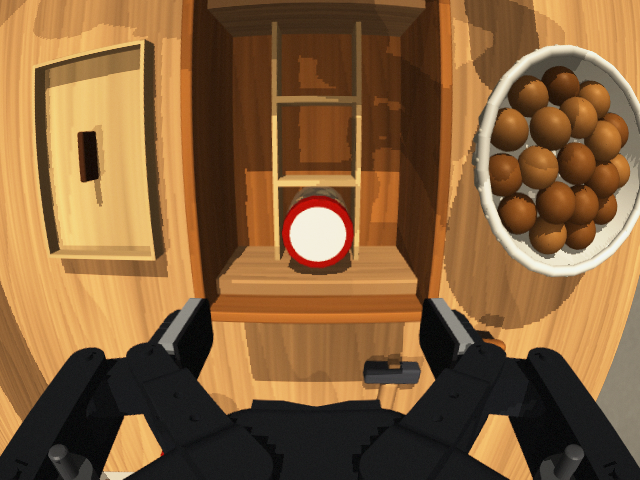

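Jar 1 stands in pocket0, lid at (318,233). Now the second jar.

```bash
python3 -m jog '[[[-5,-3,0],0,8.5],[[-10,-6,0],0,8.5],[[-15,-8.5,0],0,8.5],[[-20,-11.3,0],0,8.5],[[-26.8,-15.1,2],0,8.5],[[-26.8,-15.1,4],0,8.5],[[-26.8,-15.1,4],0,8.5],[[-26.8,-15.1,4],0,8.5],[[-26.8,-15.1,4],0,8.5]]'
python3 - <<'E'
from h import *
w=cam("wrist"); save(w,"w11.png")
for r in cut_out("wrist","jar0"):
    P,_=pts(w,r['region']); T=P[P[:,2]>74]; print(round(r['confidence'],2),rect(T) if len(T)>20 else 0,np.percentile(P[:,2],[5,50,95]).round(1))
go((428.5,-335.7,46,90))
E
```

```text
clock: 23.42
tcp_pos: [430.7, -335.8, 162.5]
orientation: [0.001, 0.707, 0.708, 0.0]
wrist_force: [1.0, 0.3, -0.7]
width: 84.8
0.86 (array([ 427.8, -335.3]), array([50.9, 49.5]), 89.5) [33.7 80.1 81.3]
0.3 0 [ 0.   5.9 14.9]
now [ 430.6 -335.9  162.5] psi 90.06 w 85.4 F [ 0.1 -0.1 -0.4] t 23.52 q1,q6 [-44. -44.]
(428.5, -335.7, 46, 90) -> [np.float64(0.02), np.float64(-0.21), np.float64(11.65)] 0.1 alt -179.9
```

View pics/w11.png

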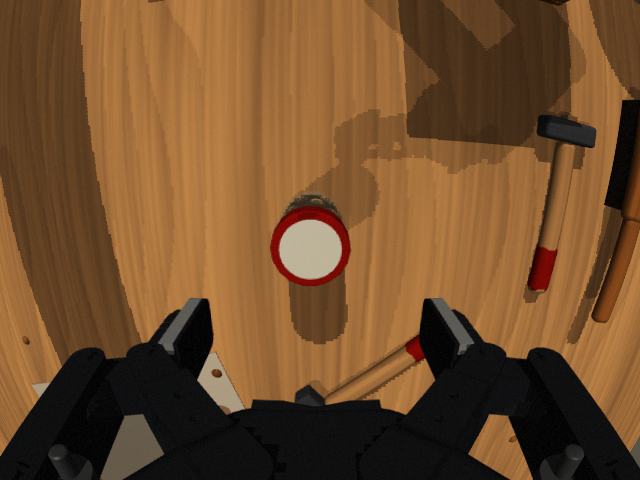

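```bash
python3 -m jog '[[[0,-0.2,5],0,8.5],[[0,-0.2,10],0,8.5],[[0,-0.2,11.6],0,8.5],[[0,-0.2,11.6],0,8.5],[[0,-0.2,11.6],0,4],[[0,-0.2,11.6],0,4],[[0,-0.2,11.6],0,4],[[0,-0.2,11.6],0,4],[[0,-0.2,11.6],0,4],[[0,-0.2,6],0,4],[[0,-0.2,0],0,4],[[0,-0.2,-4.2],0,4]]'
python3 - <<'E'
from h import *
go((580.2,64.4,204,90))
E
```

```text
clock: 25.02
tcp_pos: [427.9, -336.8, 206.5]
orientation: [0.002, 0.707, 0.707, 0.0]
wrist_force: [0.3, -0.2, -2.2]
width: 50.5
now [ 427.9 -336.8  206.5] psi 89.95 w 50.5 F [ 0.3 -0.2 -2.2] t 25.02 q1,q6 [-44. -44.]
(580.2, 64.4, 204, 90) -> [np.float64(40.13), np.float64(15.2), np.float64(0.25)] -0.0 alt 180.0
```

```bash
python3 -m jog '[[[5,2,0],0,4],[[10,4,0],0,4],[[15,6,0],0,4],[[20,8,0],0,4],[[25,10,0],0,4],[[30,12,0],0,4],[[35,14,0],0,4],[[40.2,15.2,0],0,4],[[40.2,15.2,0],0,4],[[40.2,15.2,0],0,4],[[40.2,15.2,0],0,4]]'
python3 - <<'E'
from h import *
go((580.2,64.9,62,90))
w=cam("wrist"); save(w,"w12.png")
E
```

```text
clock: 26.4
tcp_pos: [579.6, 64.2, 203.2]
orientation: [0.0, 0.708, 0.706, -0.0]
wrist_force: [-1.0, 0.3, -1.5]
width: 50.6
now [579.6  64.2 203.2] psi 89.86 w 50.6 F [-1.   0.3 -1.5] t 26.4 q1,q6 [1. 1.]
(580.2, 64.9, 62, 90) -> [np.float64(0.07), np.float64(0.06), np.float64(14.12)] -0.1 alt 179.9
```

View pics/w12.png

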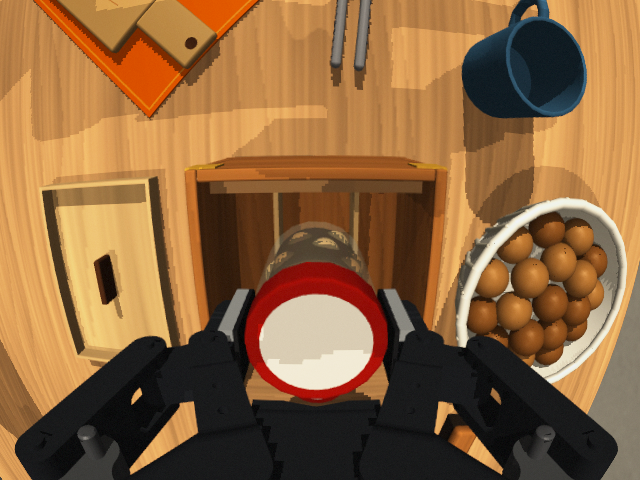

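```bash
python3 -m jog '[[[0.05,0.05,5],0,4],[[0.05,0.05,9],0,4],[[0.05,0.05,11],0,4],[[0.05,0.05,12],0,4],[[0.05,0.05,13],0,4],[[0.05,0.05,13.8],0,4],[[0.05,0.05,14.2],0,4],[[0.05,0.05,14.2],0,4]]'
python3 - <<'E'
from h import *
go((580.2,64.4,54,90))
E
```

```text
clock: 27.45
tcp_pos: [580.4, 66.0, 61.3]
orientation: [0.0, 0.707, 0.707, -0.0]
wrist_force: [-0.1, 0.9, -1.6]
width: 50.3
now [580.4  66.   61.3] psi 89.96 w 50.3 F [-0.1  0.9 -1.6] t 27.45 q1,q6 [1. 1.]
(580.2, 64.4, 54, 90) -> [np.float64(-0.16), np.float64(-0.02), np.float64(0.73)] -0.0 alt 180.0
```

```bash
python3 -m jog '[[[-0.1,0,0.3],0,4],[[-0.1,0,0.5],0,4],[[-0.1,0,0.5],0,4],[[-0.1,0,0.5],0,6.8],[[-0.1,0,0.5],0,6.8],[[-0.1,0,0.5],0,6.8],[[-0.1,0,0.5],0,6.8],[[-0.1,0,-4],0,6.8],[[-0.1,0,-9],0,6.8],[[-0.1,0,-14],0,6],[[-0.1,0,-14],0,6],[[-0.1,0,-14],0,6]]'
python3 - <<'E'
from h import *
go((351,-5,180,90),(351,-5,13,90))
c=cam("top"); save(c,"t6.png",(150,180,510,380),2.2)
w=cam("wrist"); save(w,"w13.png")
for cc in (c,w):
  for r in cut_out(cc['n'],"jar0"):
    P,_=pts(cc,r['region']); T=P[(P[:,2]>80)&(P[:,2]<95)]; print(cc['n'],round(r['confidence'],2),rect(T) if len(T)>20 else 0,np.percentile(P[:,2],[5,50,95]).round(1))
E
```

```text
clock: 28.95
tcp_pos: [580.1, 65.0, 200.9]
orientation: [-0.0, 0.707, 0.707, -0.0]
wrist_force: [-0.1, 0.1, -0.0]
width: 60.0
now [580.1  65.  200.9] psi 89.96 w 60.0 F [-0.1  0.1 -0. ] t 28.95 q1,q6 [1. 1.]
(351, -5, 180, 90) -> [np.float64(-7.01), np.float64(-22.9), np.float64(2.09)] -0.0 alt 180.0
(351, -5, 13, 90) -> [np.float64(-7.01), np.float64(-22.9), np.float64(18.79)] -0.0 alt 180.0
top 0.42 (array([578. ,  42.5]), array([ 6.5, 28.7]), 89.7) [20.8 73.  91.3]
wrist 0.88 (array([580.5,  67.7]), array([50.2, 51.6]), 89.9) [64.2 88.1 89.3]
wrist 0.82 (array([580.8, -64.2]), array([51. , 50.3]), 19.2) [42.9 87.4 89.1]
```

View pics/w13.png

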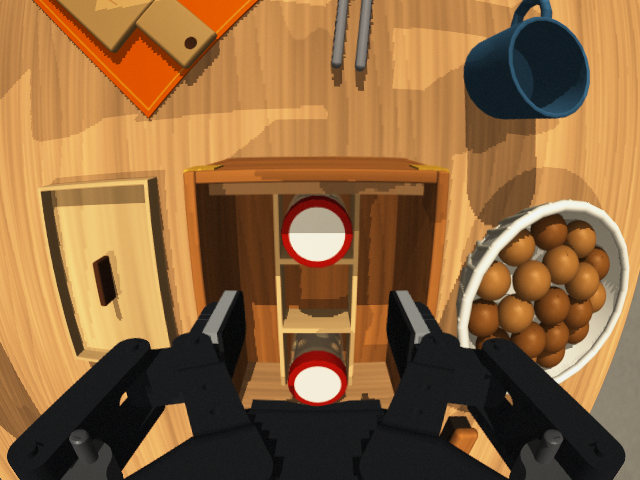

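View pics/t6.png

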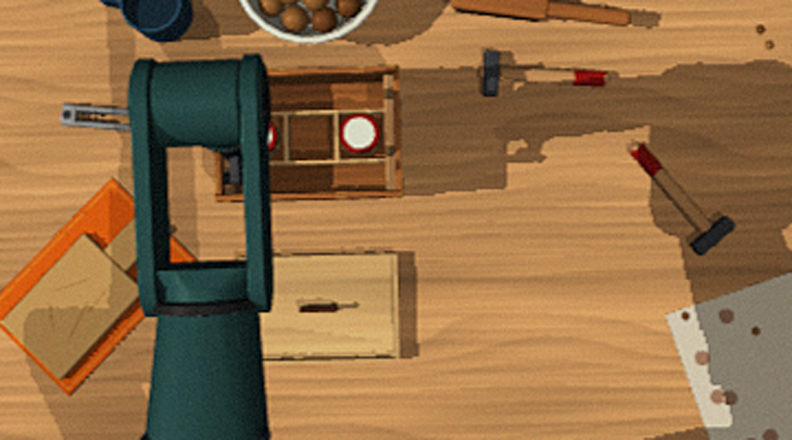

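Both jars are seated, with lid tops at 88 mm. Now fetch the tray.

```bash
python3 -m jog '[[[-2,-5,0],0,6],[[-3.5,-11,0],0,6],[[-5,-17,0],0,6],[[-7,-22.9,2],0,6],[[-7,-22.9,4],0,6],[[-7,-22.9,6],0,6],[[-7,-22.9,6],0,6],[[-7,-22.9,6],0,6],[[-7,-22.9,6],0,6]]'
python3 - <<'E'
from h import *
w=cam("wrist"); save(w,"w14.png")
r=cut_out("wrist","tray")[0]; P,_=pts(w,r['region']); print('wrist tray',rect(P[(P[:,2]>19)]),rect(P[P[:,2]>25.5]),np.percentile(P[:,2],[5,50,95]).round(1))
go((351,-5,14,90))
E
```

```text
clock: 30.28
tcp_pos: [352.0, -4.9, 142.2]
orientation: [0.001, 0.707, 0.707, 0.0]
wrist_force: [-1.0, -0.3, 0.2]
width: 59.7
wrist tray (array([351.7,  -4.1]), array([143.1, 213.4]), 0.1) (array([356.7,  -1.8]), array([52.9, 47.4]), 28.7) [ 3.   4.3 22.2]
now [351.9  -4.9 142. ] psi 89.97 w 59.9 F [ 0.8 -0.7  0.5] t 30.38 q1,q6 [-10. -10.]
(351, -5, 14, 90) -> [np.float64(-0.01), np.float64(-0.09), np.float64(12.8)] -0.0 alt 180.0
```

View pics/w14.png

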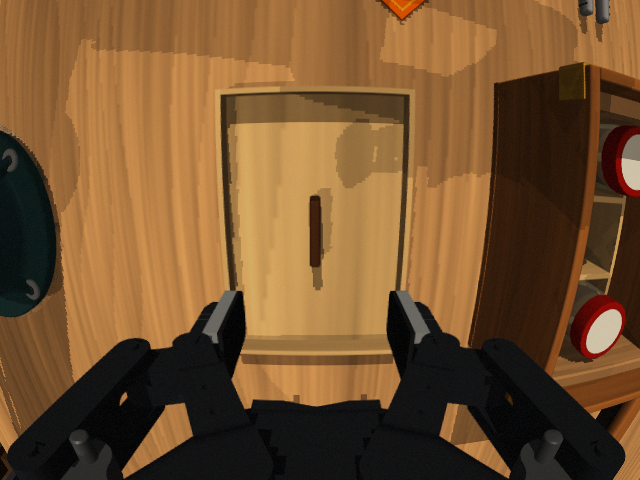

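```bash
python3 -m jog '[[[0,-0.05,5],0,6],[[0,-0.05,10],0,6],[[0,-0.05,12.7],0,6],[[0,-0.05,12.7],0,6],[[0,-0.05,12.7],0,0],[[0,-0.05,12.7],0,0],[[0,-0.05,12.7],0,0],[[0,-0.05,12.7],0,0],[[0,-0.05,12.7],0,0],[[0,-0.05,12.7],0,0],[[0,-0.05,8],0,0],[[0,-0.05,2.5],0,0]]'
python3 - <<'E'
from h import *
go((580.3,-2.2,219,90),(580.3,-2.2,104,90))
E
python3 -m jog '[[[0,0,-5],0,0],[[0,0,-9],0,0],[[0,0,-9],0,0],[[0,0,-9],0,0]]'; python3 -c "
from h import *
go((580.3,-2.2,210,90),(580.3,-2.2,104,90))"
```

```text
clock: 31.88
tcp_pos: [349.2, -4.6, 115.9]
orientation: [-0.002, 0.707, 0.707, -0.001]
wrist_force: [0.9, -0.6, -2.1]
width: 6.2
now [349.2  -4.6 115.9] psi 89.96 w 6.2 F [ 0.9 -0.6 -2.1] t 31.88 q1,q6 [-10. -10.]
(580.3, -2.2, 219, 90) -> [np.float64(0.26), np.float64(23.11), np.float64(-10.31)] -0.0 alt 180.0
(580.3, -2.2, 104, 90) -> [np.float64(0.26), np.float64(23.11), np.float64(1.19)] -0.0 alt 180.0
clock: 32.38
tcp_pos: [349.9, -4.7, 204.6]
orientation: [-0.001, 0.707, 0.707, -0.001]
wrist_force: [-0.2, 0.7, -2.7]
width: 6.2
now [349.9  -4.7 204.6] psi 89.96 w 6.2 F [-0.2  0.7 -2.7] t 32.38 q1,q6 [-10. -10.]
(580.3, -2.2, 210, 90) -> [np.float64(0.27), np.float64(23.04), np.float64(-0.54)] -0.0 alt 180.0
(580.3, -2.2, 104, 90) -> [np.float64(0.27), np.float64(23.04), np.float64(10.06)] -0.0 alt 180.0
```

```bash
python3 -m jog '[[[0,5,0],0,0],[[0.1,10,0],0,0],[[0.2,15,0],0,0],[[0.27,20,0],0,0],[[0.27,23.05,0],0,0],[[0.27,23.05,1],0,0],[[0.27,23.05,2.5],0,0],[[0.27,23.05,3.5],0,0],[[0.27,23.05,3.5],0,0],[[0.27,23.05,3.5],0,0]]'
python3 - <<'E'
from h import *
w=cam("wrist"); save(w,"w15.png")
c=cam("top"); 
for cc in(w,c):
 for n in("tray","box"):
  r=cut_out(cc['n'],n)[0]; P,_=pts(cc,r['region']); print(cc['n'],n,round(r['confidence'],2),rect(P[abs(P[:,2]-np.percentile(P[:,2],93))<5]),np.percentile(P[:,2],[5,50,95]).round(1))
go((580.3,-2.2,104,90))
E
```

```text
clock: 33.62
tcp_pos: [581.1, -2.4, 172.0]
orientation: [0.0, 0.707, 0.707, 0.0]
wrist_force: [-0.2, -0.1, -2.2]
width: 6.2
wrist tray 0.8 (array([581.4,  23.4]), array([143.4, 163.9]), 0.0) [159.2 160.4 178.5]Traceback (most recent call last):
  File "<stdin>", line 6, in <module>
IndexError: list index out of range
```

View pics/w15.png

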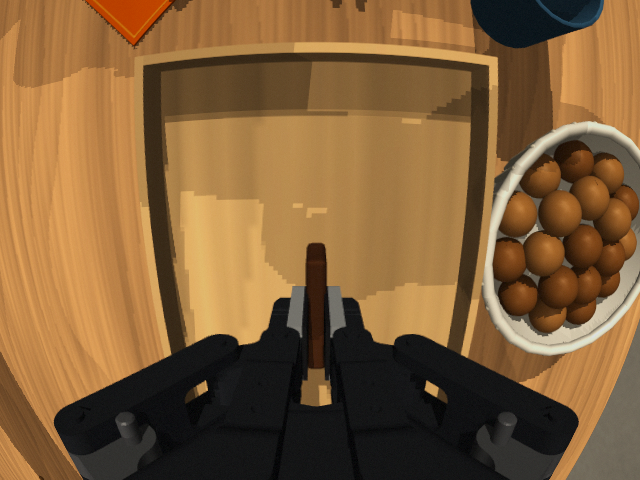

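```bash
python3 -m jog '[[[0,-0.07,2],0,0],[[0,-0.07,3.5],0,0],[[0,-0.07,4.3],0,0],[[0,-0.07,5],0,0],[[0,-0.07,5.6],0,0],[[0,-0.07,6.1],0,0],[[0,-0.07,6.1],0,0]]'
python3 - <<'E'
from h import *
go((580.3,-2.2,107,90))
E
```

```text
clock: 34.7
tcp_pos: [580.4, -2.4, 109.9]
orientation: [-0.0, 0.707, 0.707, -0.0]
wrist_force: [-0.6, 0.5, -2.5]
width: 5.9
now [580.4  -2.4 109.9] psi 89.96 w 5.9 F [-0.6  0.5 -2.5] t 34.7 q1,q6 [-6. -6.]
(580.3, -2.2, 107, 90) -> [np.float64(0.02), np.float64(-0.01), np.float64(0.29)] -0.0 alt 180.0
```

Below the rim with no contact. Final millimetres, then release.

```bash
python3 -m jog '[[[0,0,0.2],0,0],[[0,0,0.3],0,0],[[0,0,0.4],0,0],[[0,0,0.4],0,0]]'; python3 -m jog '[[[0,0,0],0,3],[[0,0,0],0,3],[[0,0,0],0,3],[[0,0,-4],0,4],[[0,0,-9],0,6],[[0,0,-13],0,6],[[0,0,-13],0,6],[[0,0,-13],0,6]]'
python3 - <<'E'
from h import *
w=cam("wrist"); save(w,"w16.png")
c=cam("top"); save(c,"t7.png",(150,180,510,380),2.2)
for n in("tray","box"):
  for r in cut_out('wrist',n)[:1]:
    P,_=pts(w,r['region']); print(n,round(r['confidence'],2),np.percentile(P[:,2],[5,50,95]).round(1))
    for lo,hi in((118,126),(110,117.5),(94,99)):
        T=P[(P[:,2]>lo)&(P[:,2]<hi)]
        if len(T)>50: print(lo,len(T),rect(T))
        if lo==94 and n=='tray': A=np.c_[T[:,:2]-T[:,:2].mean(0),np.ones(len(T))]; print(np.linalg.lstsq(A,T[:,2],rcond=None)[0])
go((580.3,-2.2,107,90))
for n in("hammer","nutcracker"):
  for r in cut_out('top',n):
    P,_=pts(c,r['region']); print(n,round(r['confidence'],2),rect(P))
E
```

```text
clock: 35.2
tcp_pos: [580.8, -2.4, 107.9]
orientation: [0.001, 0.707, 0.707, 0.0]
wrist_force: [-2.7, 0.4, 5.5]
width: 5.9
clock: 36.2
tcp_pos: [580.3, -2.3, 235.4]
orientation: [-0.0, 0.707, 0.707, -0.0]
wrist_force: [-0.9, 0.0, -0.9]
width: 60.0
tray 0.77 [ 95.   96.3 114.2]
118 710 (array([581.6,  -0.9]), array([49.4,  7.4]), 89.8)
110 4408 (array([581.3,  -3. ]), array([215.4, 142.9]), 90.0)
94 39893 (array([576.9,  -1.7]), array([143.7, 205.8]), 0.0)
[-1.51716892e-04 -2.52451947e-04  9.61181732e+01]
box 0.84 [ 96.5 121.2 123. ]
118 9169 (array([580.1,  -0.6]), array([167.3, 237.1]), 0.1)
110 2185 (array([580.1,   2.9]), array([168.6, 230.8]), 0.2)
94 480 (array([539.4,  63.9]), array([223.6, 111.7]), 47.5)
now [579.9  -2.3 234.3] psi 89.96 w 60.0 F [-0.2 -0.1 -0. ] t 36.4 q1,q6 [-6. -6.]
(580.3, -2.2, 107, 90) -> [np.float64(0.01), np.float64(0.04), np.float64(12.73)] -0.0 alt 180.0
hammer 0.83 (array([ 498.2, -498.1]), array([168.4,  56. ]), 30.9)
hammer 0.77 (array([ 667. , -318.9]), array([ 59.8, 171.2]), 4.1)
nutcracker 0.61 (array([616. , 268.7]), array([139.6,  31.2]), 83.7)
```

View pics/w16.png

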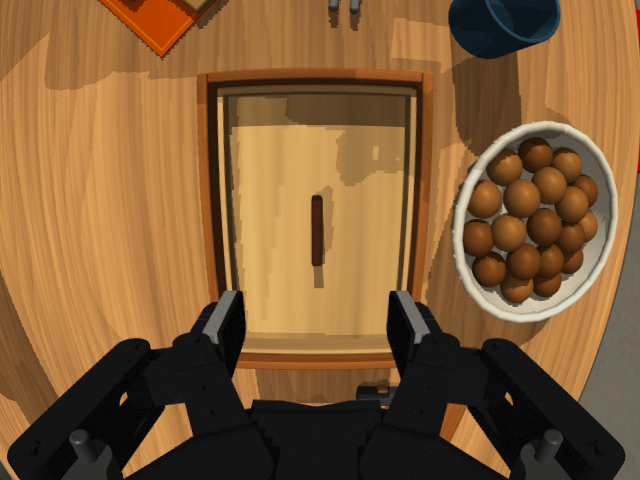

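View pics/t7.png

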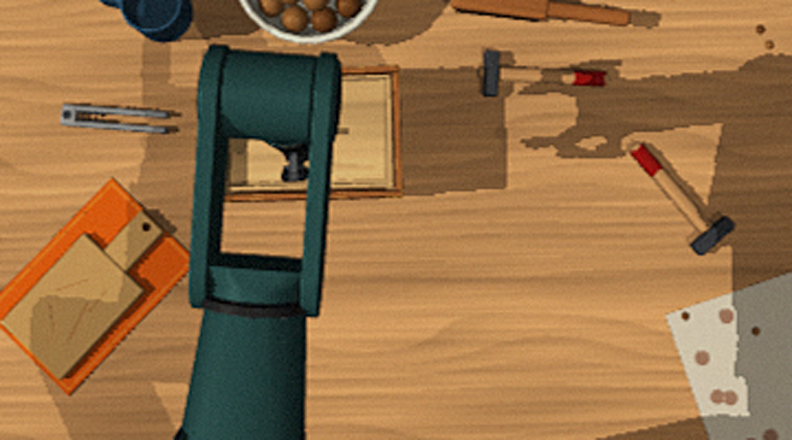

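Tray is home: level, about 1 mm off centre. Now the hammer, the left one of the two at y≈-319.

```bash
python3 -m jog '[[[-5,1.5,0],0,5],[[-10,3,0],0,5],[[-15,4.7,0],0,5],[[-20,6.2,0],0,5],[[-26,8.5,3],0,5],[[-28.2,8.7,6],0,5],[[-28.2,8.7,6],0,5],[[-28.2,8.7,6],0,5],[[-28.2,8.7,6],0,5]]'
python3 - <<'E'
from h import *
w=cam("wrist"); save(w,"w17.png")
for r in cut_out('wrist','hammer'):
    P,uv=pts(w,r['region']); P=P[P[:,2]>8]
    print(round(r['confidence'],2),rect(P),P.mean(0).round(1),r['box'])
    if P[:,1].mean()>-400:
        Hn=P[(P[:,2]>15)]; 
        for y in range(-400,-220,15):
            s=Hn[abs(Hn[:,1]-y)<6]
            if len(s)>8: print(y,s[:,0].min().round(1),s[:,0].max().round(1))
go((667,-285,150,90))
E
```

```text
clock: 37.62
tcp_pos: [668.3, -283.3, 179.0]
orientation: [0.002, 0.707, 0.707, 0.001]
wrist_force: [-0.4, -0.5, 1.4]
width: 50.4
0.85 (array([ 647.9, -314.4]), array([172.6,  62.5]), 77.7) [ 659.1 -295.    17.4] [306.4, 248.2, 78.4, 185.7]
-400 642.9 661.0
-385 643.0 662.1
-370 644.5 663.1
-355 645.7 664.0
-340 647.0 664.2
-325 648.2 665.1
-310 649.4 666.9
-295 649.7 667.7
-280 650.8 669.4
-265 652.6 670.2
-250 631.3 693.3
-235 633.3 693.9
now [ 668.2 -283.4  178.8] psi 90.05 w 50.1 F [ 0.3  0.5 -0.2] t 37.73 q1,q6 [-27. -28.]
(667, -285, 150, 90) -> [np.float64(-0.16), np.float64(-0.12), np.float64(2.88)] 0.1 alt -179.9
```

View pics/w17.png

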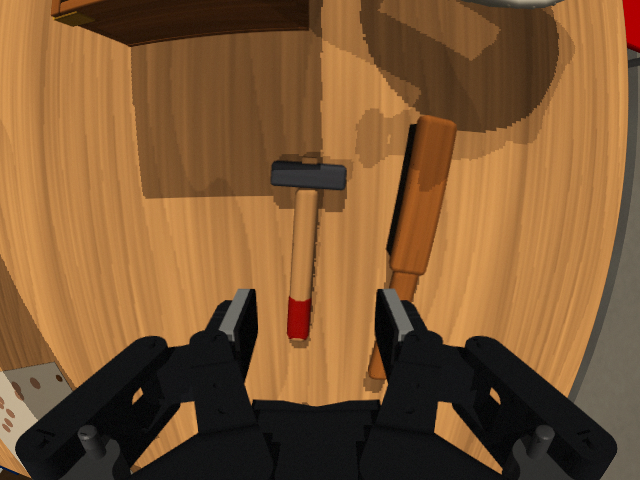

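```bash
python3 -m jog '[[[-0.1,-0.8,4],4,4.5],[[-0.1,-0.8,8],4,4.5],[[-0.1,-0.8,11],4,4.5],[[-0.1,-0.8,11],4,4.5],[[-0.1,-0.8,11],4,4.5],[[-0.1,-0.8,11],4,4.5]]'
python3 - <<'E'
from h import *
w=cam("wrist"); save(w,"w18.png")
for r in cut_out('wrist','hammer')[:2]:
    P,uv=pts(w,r['region']); P=P[P[:,2]>15]
    print(round(r['confidence'],2),P.mean(0).round(1))
    for y in range(-340,-220,15):
            s=P[abs(P[:,1]-y)<6]
            if len(s)>8: print(y,s[:,0].min().round(1),s[:,0].max().round(1))
go((660,-284,5,86))
E
```

```text
clock: 38.48
tcp_pos: [660.9, -286.0, 69.6]
orientation: [0.002, 0.731, 0.682, 0.001]
wrist_force: [0.2, 0.5, 0.1]
width: 44.9
0.83 [ 660.1 -281.9   18.2]
-340 647.3 664.3
-325 648.2 665.6
-310 649.3 666.6
-295 650.1 667.8
-280 650.8 669.5
-265 652.1 670.7
-250 631.8 693.8
-235 631.9 693.8
0.53 [ 634.  -273.5  155.4]
now [ 660.4 -285.9   68.7] psi 85.96 w 45.3 F [-1.3 -0.  -0.1] t 38.58 q1,q6 [-28. -24.]
(660, -284, 5, 86) -> [np.float64(0.18), np.float64(-0.05), np.float64(6.37)] -0.0 alt 180.0
```

View pics/w18.png

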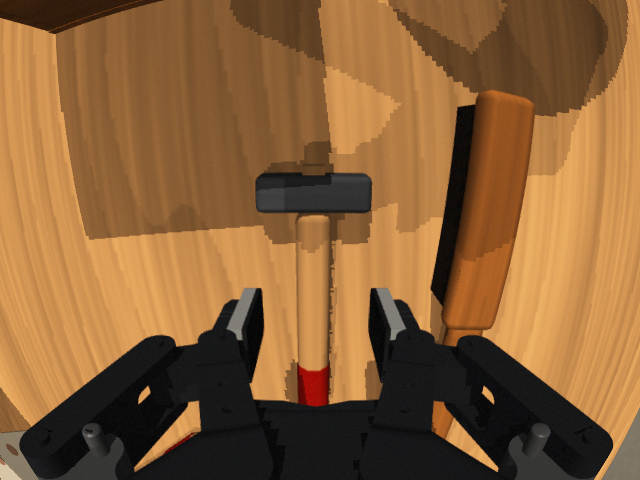

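```bash
python3 -m jog '[[[0.1,0,3],0,4.5],[[0.1,0,5],0,4.5],[[0.1,0,6.2],0,4.5],[[0.1,0,6.2],0,4.5],[[0.1,0,6.2],0,1],[[0.1,0,6.2],0,1],[[0.1,0,6.2],0,1],[[0.1,0,6.2],0,1],[[0.1,0,6.2],0,1]]' ; python3 -m jog '[[[0,0,-5],0,1],[[0,0,-10],0,1],[[0,0,-15],0,1],[[0,0,-20],0,1],[[0,0,-20],0,1],[[0,0,-20],0,1]]'
python3 - <<'E'
from h import *
w=cam("wrist"); save(w,"w19.png")
for r in cut_out('wrist','hammer')[:1]:
    P,uv=pts(w,r['region']); P=P[P[:,2]>150]
    print(round(r['confidence'],2),P.mean(0).round(1),np.percentile(P[:,2],[5,50,95]))
go((613,40,210,90))
E
```

```text
clock: 39.7
tcp_pos: [660.4, -285.0, 6.0]
orientation: [0.001, 0.732, 0.682, 0.0]
wrist_force: [0.1, 0.1, 5.1]
width: 18.2
clock: 40.45
tcp_pos: [658.7, -284.0, 201.9]
orientation: [-0.002, 0.732, 0.682, -0.001]
wrist_force: [-1.1, -0.1, -2.4]
width: 18.3
0.68 [ 660.7 -260.8  213.9] [208.97282099 214.35314721 216.80939618]
now [ 658.2 -283.8  200.1] psi 85.96 w 18.4 F [-1.1  0.7 -1.7] t 40.55 q1,q6 [-28. -24.]
(613, 40, 210, 90) -> [np.float64(31.98), np.float64(-6.79), np.float64(-0.99)] -4.0 alt 176.0
```

View pics/w19.png

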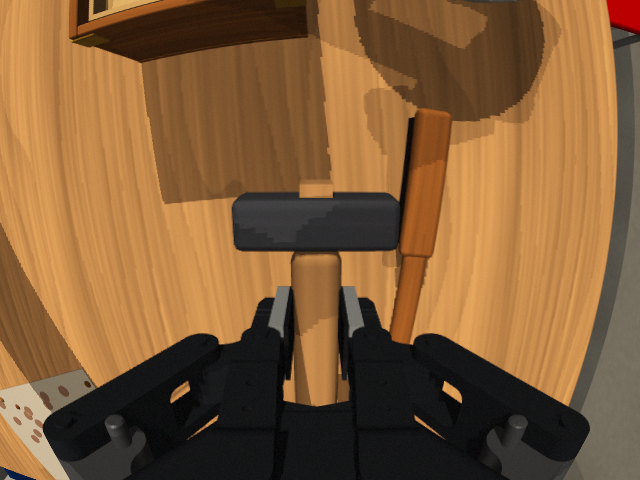

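```bash
python3 -m jog '[[[4.5,-1,-1],0,1],[[9,-2,-1],0,1],[[14,-3,-1],0,1],[[18.5,-4,-1],-2,1],[[23,-5,-1],-4,1],[[28,-6,-1],-4,1],[[32,-6.8,-1],-4,1],[[32,-6.8,-1],-4,1],[[32,-6.8,-1],-4,1],[[32,-6.8,-1],-4,1]]'
python3 - <<'E'
from h import *
w=cam("wrist"); save(w,"w20.png")
for n in("hammer","tray","box"):
  for r in cut_out('wrist',n)[:1]:
    P,uv=pts(w,r['region'])
    print(n,round(r['confidence'],2),np.percentile(P[:,2],[5,50,95]).round(1),rect(P), rect(P[P[:,2]>150]) if n=='hammer' else rect(P[(P[:,2]>118)&(P[:,2]<126)]) if n=="box" else '')
    if n=='hammer':
        P=P[P[:,2]>150]
        for y in range(30,110,10):
            s=P[abs(P[:,1]-y)<5]
            if len(s)>8: print(y,s[:,0].min().round(1),s[:,0].max().round(1),s[:,2].mean().round(1))
go((613,40,120,90),(613,40,102,90))
E
```

```text
clock: 41.8
tcp_pos: [614.0, 38.4, 213.2]
orientation: [-0.0, 0.708, 0.706, -0.001]
wrist_force: [-0.3, 0.5, -1.7]
width: 18.2
hammer 0.58 [48.3 73.5 87.9] (array([843.4, -17.4]), array([262., 315.]), 30.4) (array([658.1,  51.7]), array([14.8,  1.7]), 0.8)
50 650.7 665.5 266.6
tray 0.57 [ 95.1  96.4 114.6] (array([579.8,   0. ]), array([150.2, 210.7]), 0.2) 
box 0.77 [ 91.7 121.3 123. ] (array([562.1, -40.2]), array([323.8, 254.3]), 89.7) (array([5.8e+02, 1.0e-01]), array([235.4, 167. ]), 89.9)
now [614.3  38.7 214.1] psi 89.88 w 18.3 F [ 0.2 -0.5 -1.6] t 42.0 q1,q6 [-2. -2.]
(613, 40, 120, 90) -> [np.float64(0.13), np.float64(-0.13), np.float64(9.41)] -0.1 alt 179.9
(613, 40, 102, 90) -> [np.float64(0.13), np.float64(-0.13), np.float64(11.21)] -0.1 alt 179.9
```

View pics/w20.png

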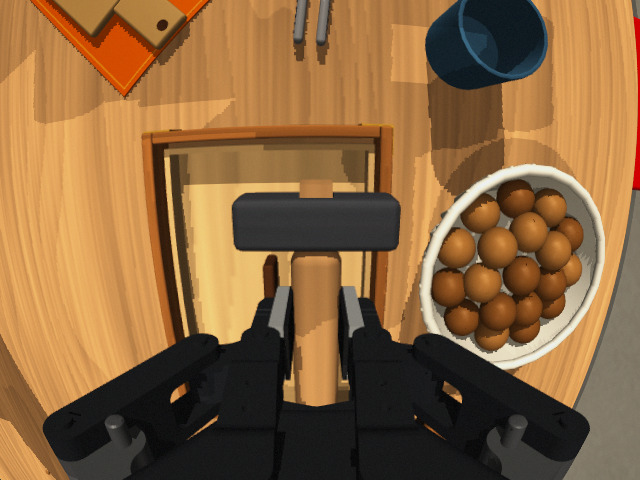

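```bash
python3 -m jog '[[[0,-0.1,3],0,1],[[0,-0.1,6],0,1],[[0,-0.1,8.3],0,1],[[0,-0.1,8.3],0,1],[[0,-0.1,8.3],0,1],[[0,-0.1,8.3],0,1]]'
python3 - <<'E'
from h import *
w=cam("wrist"); save(w,"w21.png")
go((613,39,108,90),(613,39,102,90))
E
```

```text
clock: 42.75
tcp_pos: [614.2, 39.4, 133.4]
orientation: [0.001, 0.707, 0.707, 0.001]
wrist_force: [0.1, 0.1, -2.2]
width: 18.2
now [614.1  39.5 133.1] psi 89.95 w 18.4 F [ 0.3  0.6 -2.6] t 42.8 q1,q6 [-2. -2.]
(613, 39, 108, 90) -> [np.float64(-0.05), np.float64(-0.11), np.float64(2.51)] -0.0 alt 180.0
(613, 39, 102, 90) -> [np.float64(-0.05), np.float64(-0.11), np.float64(3.11)] -0.0 alt 180.0
```

View pics/w21.png

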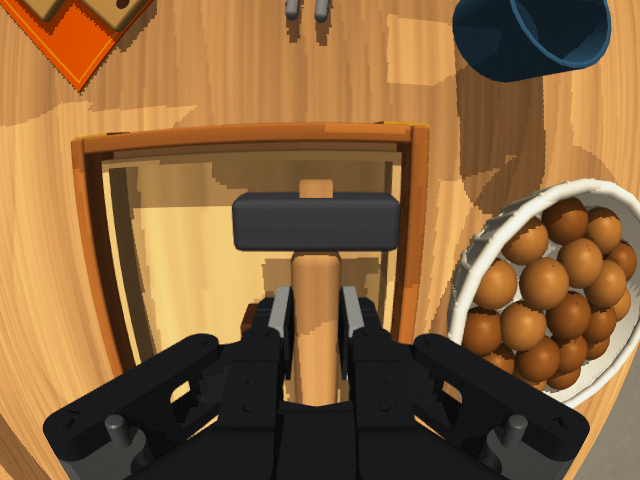

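```bash
python3 -m jog '[[[0,-0.2,1],0,1],[[0,-0.2,1.8],0,1],[[0,-0.2,2.5],0,1],[[0,-0.2,2.5],0,1]]' ; python3 -m jog '[[[0,0,0.3],0,1],[[0,0,0.5],0,1],[[0,0,0.5],0,1]]'; python3 -c "
from h import *
go((613,39,102,90))"
```

```text
clock: 43.3
tcp_pos: [610.4, 39.6, 104.9]
orientation: [-0.001, 0.707, 0.707, -0.001]
wrist_force: [-0.9, -0.2, -0.5]
width: 18.3
clock: 43.68
tcp_pos: [611.4, 39.5, 102.0]
orientation: [0.0, 0.707, 0.707, 0.0]
wrist_force: [0.1, 0.3, 0.4]
width: 17.8
now [611.4  39.5 102. ] psi 89.96 w 17.8 F [0.1 0.3 0.4] t 43.67 q1,q6 [-2. -2.]
(613, 39, 102, 90) -> [np.float64(-0.05), np.float64(0.16), np.float64(0.0)] -0.0 alt 180.0
```

```bash
python3 -m jog '[[[0,0,0],0,3],[[0,0,0],0,3],[[0,0,0],0,3],[[0,0,-2],0,3],[[0,0,-6],0,3],[[0,0,-11],0,4.5],[[0,0,-12],0,4.5],[[0,0,-12],0,4.5]]'
python3 - <<'E'
from h import *
w=cam("wrist"); save(w,"w22.png"); c=cam("top"); save(c,"t8.png",(150,180,510,380),2.2)
r=cut_out('wrist','hammer')[0]; P,_=pts(w,r['region']); P=P[(P[:,2]>105)&(P[:,2]<130)]; print(round(r['confidence'],2),rect(P),np.percentile(P[:,2],[5,50,95]).round(1))
for n,cc in(("nutcracker",c),):
  for r in cut_out(cc['n'],n):
    P,_=pts(cc,r['region']); print(n,round(r['confidence'],2),rect(P[P[:,2]>6]))
go((616,276,150,84))
E
```

```text
clock: 44.68
tcp_pos: [611.5, 39.6, 222.1]
orientation: [0.001, 0.707, 0.707, 0.001]
wrist_force: [0.1, 0.4, -0.6]
width: 45.1
0.86 (array([601.9,   9.8]), array([171.6,  61.2]), 81.9) [110.  113.4 116.9]
nutcracker 0.62 (array([616.1, 276.3]), array([124.3,  29.6]), 84.1)
nutcracker 0.51 (array([580.4,  -3.9]), array([165.8, 236.8]), 0.6)
now [610.2  39.6 218.7] psi 89.96 w 44.9 F [ 0.4  0.9 -0.5] t 44.88 q1,q6 [-2. -2.]
(616, 276, 150, 84) -> [np.float64(23.64), np.float64(0.56), np.float64(6.87)] 6.0 alt -174.0
```

View pics/w22.png

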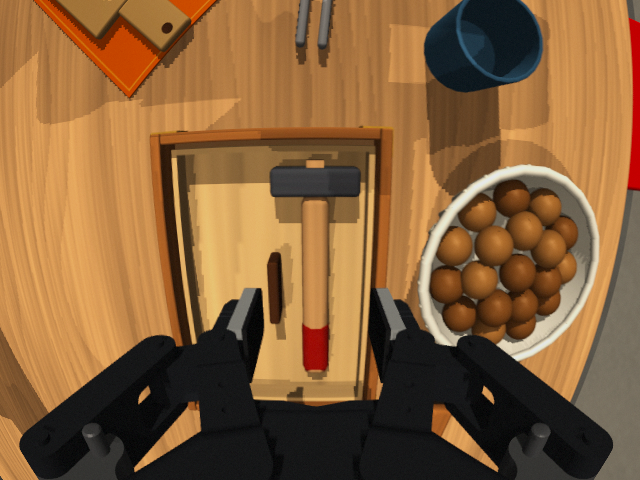

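View pics/t8.png

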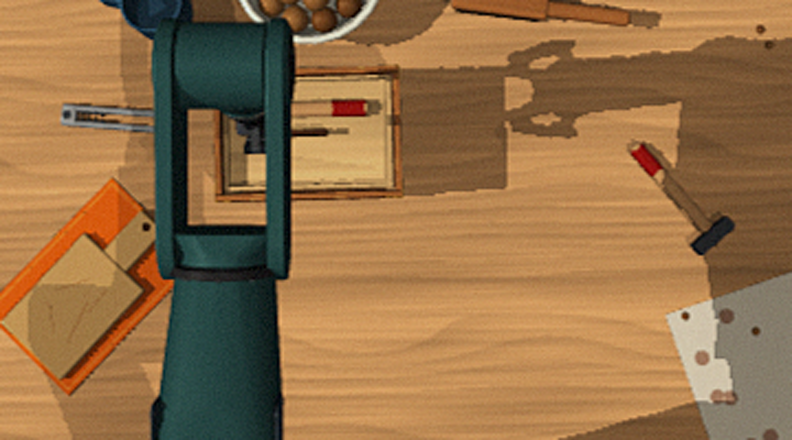

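Hammer lies flat, clear of the tab and walls. Now the nutcracker.

```bash
python3 -m jog '[[[5,0,0],0,5],[[10,0,0],0,5],[[15,0,0],2,5],[[20,0.4,0],4,5],[[24.5,0.6,3],6,5],[[24.5,0.6,6.5],6,5],[[24.5,0.6,6.5],6,5],[[24.5,0.6,6.5],6,5]]'
python3 - <<'E'
from h import *
w=cam("wrist"); save(w,"w23.png")
for r in cut_out('wrist','nutcracker')[:2]:
    P,uv=pts(w,r['region']); P=P[(P[:,2]>9)&(P[:,2]<25)]
    print(round(r['confidence'],2),rect(P),P.mean(0).round(1),r['box'])
    for y in range(190,350,12):
        s=P[abs(P[:,1]-y)<5]
        if len(s)>8: print(y,s[:,0].min().round(1),s[:,0].max().round(1),np.median(s[:,2]).round(1))
go((616,290,60,84))
E
```

```text
clock: 45.88
tcp_pos: [617.6, 284.1, 156.7]
orientation: [0.0, 0.744, 0.669, 0.0]
wrist_force: [-0.3, -0.2, 0.0]
width: 50.2
0.73 (array([615.2, 270.1]), array([144.4,  31.2]), 84.2) [616.6 281.   15.2] [315.1, 239.8, 39.5, 172.3]
202 593.8 623.7 15.1
214 594.4 624.8 15.2
226 595.6 626.8 15.2
238 595.8 627.3 15.3
250 597.7 628.9 15.3
262 599.7 630.0 15.3
274 600.2 631.1 15.2
286 601.8 632.2 15.4
298 603.1 633.3 15.4
310 603.8 634.5 15.3
322 605.1 635.7 15.4
334 606.6 637.5 16.1
346 609.6 629.5 13.6
now [618.5 284.2 158.7] psi 83.89 w 50.1 F [-0.5 -0.5  0.4] t 45.98 q1,q6 [20. 26.]
(616, 290, 60, 84) -> [np.float64(0.55), np.float64(-0.31), np.float64(9.87)] -0.1 alt 179.9
```

View pics/w23.png

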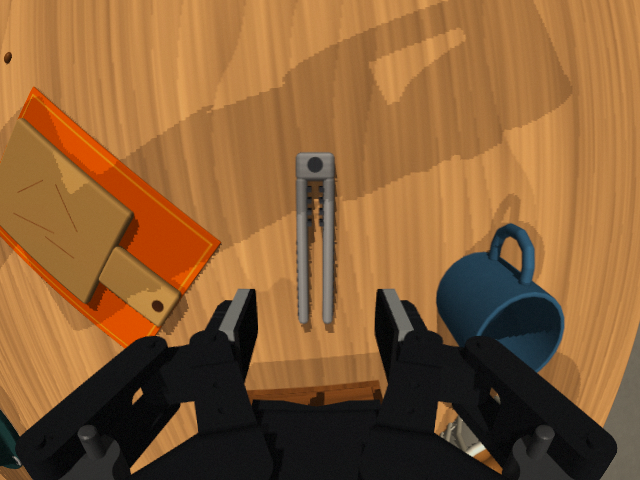

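```bash
python3 -m jog '[[[0.9,-0.15,5],-0.4,5],[[0.9,-0.15,10],-0.4,5],[[0.9,-0.15,14],-0.4,5],[[0.9,-0.15,15.3],-0.4,5],[[0.9,-0.15,15.3],-0.4,5],[[0.9,-0.15,15.3],-0.4,2],[[0.9,-0.15,15.3],-0.4,2],[[0.9,-0.15,15.3],-0.4,2],[[0.9,-0.15,15.3],-0.4,2],[[0.9,-0.15,15.3],-0.4,2]]' ; python3 -m jog '[[[0,0,-5],0,2],[[0,0,-10],0,2],[[0,0,-15],0,2],[[0,0,-20.5],0,2],[[0,0,-20.5],0,2],[[0,0,-20.5],0,2]]'
python3 - <<'E'
from h import *
w=cam("wrist"); save(w,"w24.png")
go((549,40,213,90))
E
```

```text
clock: 47.22
tcp_pos: [619.1, 294.4, 7.1]
orientation: [0.001, 0.741, 0.671, 0.003]
wrist_force: [0.1, 0.5, 7.4]
width: 28.3
clock: 47.98
tcp_pos: [616.5, 293.6, 207.8]
orientation: [-0.0, 0.741, 0.671, -0.0]
wrist_force: [0.3, 1.1, -2.3]
width: 27.9
now [615.9 293.4 206. ] psi 84.36 w 28.4 F [-0.3  0.7 -3.1] t 48.02 q1,q6 [21. 26.]
(549, 40, 213, 90) -> [np.float64(-25.87), np.float64(-4.17), np.float64(-0.7)] -5.6 alt 174.4
```

View pics/w24.png

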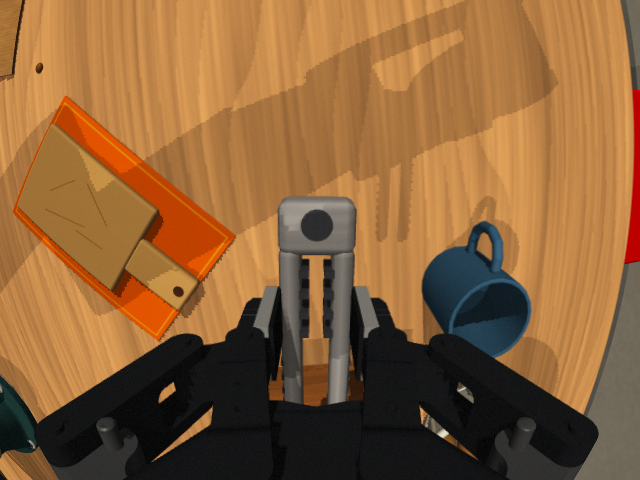

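```bash
python3 -m jog '[[[-4,-0.6,-1],0,2],[[-8,-1.3,-1],0,2],[[-13,-2.1,-1],-1,2],[[-18,-3,-1],-3,2],[[-22,-3.6,-1],-5.6,2],[[-25.9,-4.2,-1],-5.6,2],[[-25.9,-4.2,-1],-5.6,2],[[-25.9,-4.2,5],-5.6,2],[[-25.9,-4.2,6.5],-5.6,2],[[-25.9,-4.2,6.5],-5.6,2],[[-25.9,-4.2,6.5],-5.6,2]]'
python3 - <<'E'
from h import *
w=cam("wrist"); save(w,"w25.png")
r=cut_out('wrist','tray')[0]; P,_=pts(w,r['region']); print(rect(P[(P[:,2]>110)&(P[:,2]<117.5)]))
go((549.5,40,106,90))
E
```

```text
clock: 49.4
tcp_pos: [550.9, 40.5, 145.3]
orientation: [0.001, 0.707, 0.707, 0.001]
wrist_force: [0.4, 0.4, -1.1]
width: 28.3
(array([582.6,   7.3]), array([195.4, 145. ]), 90.0)
now [551.1  40.3 145.8] psi 89.98 w 27.7 F [ 0.9  0.6 -2. ] t 49.5 q1,q6 [-2. -2.]
(549.5, 40, 106, 90) -> [np.float64(-0.03), np.float64(-0.16), np.float64(3.98)] -0.0 alt 180.0
```

View pics/w25.png

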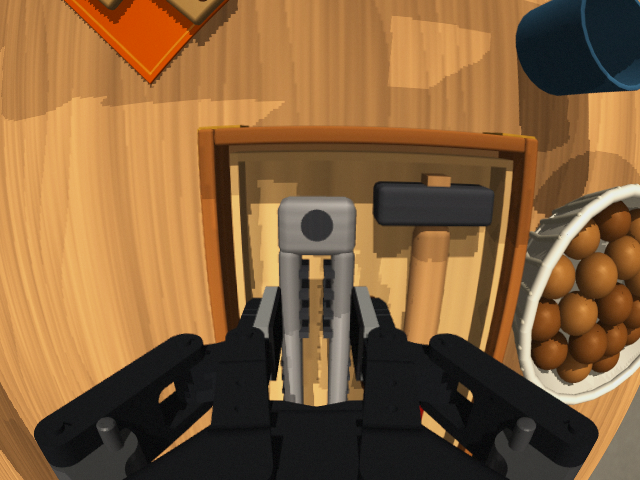

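```bash
python3 -m jog '[[[0,-0.05,1.5],0,2],[[0,-0.05,2.8],0,2],[[0,-0.05,3.6],0,2],[[0,-0.05,3.9],0,2],[[0,-0.05,3.9],0,2]]'; python3 -m jog '[[[0,0,0.2],0,2],[[0,0,0.35],0,2],[[0,0,0.35],0,2]]'; python3 -c "
from h import *
go((550.5,40,102,90))"
```

```text
clock: 50.12
tcp_pos: [549.1, 40.0, 104.2]
orientation: [0.0, 0.707, 0.707, 0.0]
wrist_force: [0.4, 0.4, -1.4]
width: 28.3
clock: 50.5
tcp_pos: [549.6, 40.0, 103.0]
orientation: [0.001, 0.707, 0.707, 0.001]
wrist_force: [-2.4, -0.3, 6.7]
width: 27.7
now [549.6  40.  103. ] psi 89.96 w 27.7 F [-2.4 -0.3  6.7] t 50.5 q1,q6 [-2. -2.]
(550.5, 40, 102, 90) -> [np.float64(-0.0), np.float64(0.09), np.float64(0.1)] -0.0 alt 180.0
```

Resting on the tray floor, so release with a small opening and rise.

```bash
python3 -m jog '[[[0,0,-0.1],0,3.6],[[0,0,-0.1],0,3.6],[[0,0,-0.1],0,3.6],[[0,0,-2],0,3.6],[[0,0,-6],0,3.6],[[0,0,-12],0,4.5],[[0,0,-16],0,4.5],[[0,0,-16],0,4.5]]'
python3 - <<'E'
from h import *
w=cam("wrist"); save(w,"w26.png")
for n in("hammer","nutcracker"):
    r=cut_out('wrist',n)[0]; P,_=pts(w,r['region']); P=P[(P[:,2]>103)&(P[:,2]<130)]; print(n,round(r['confidence'],2),rect(P),np.percentile(P[:,2],[5,50,95]).round(1))
go((400,-150,300,90))
E
```

```text
clock: 51.5
tcp_pos: [551.1, 40.0, 267.6]
orientation: [0.004, 0.707, 0.707, 0.004]
wrist_force: [-0.5, 0.7, -0.2]
width: 45.0
hammer 0.41 (array([579.5,  -0.8]), array([238.2, 167.8]), 89.9) [109.  121.5 123. ]
nutcracker 0.93 (array([550. ,  15.8]), array([145.5,  31.1]), 89.0) [108.3 111.3 112.9]
now [548.6  40.1 260.2] psi 89.96 w 45.2 F [ 0.4  0.5 -0.7] t 51.65 q1,q6 [-2. -2.]
(400, -150, 300, 90) -> [np.float64(-19.02), np.float64(-14.85), np.float64(-3.98)] -0.0 alt 180.0
```

View pics/w26.png

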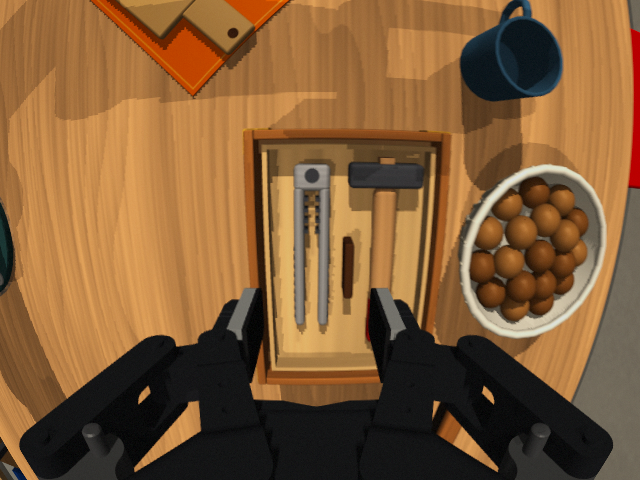

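Both tools lie flat and separate. Back off and check everything.

```bash
python3 -m jog '[[[-4,-4,-4],0,4.5],[[-8,-8,-4],0,4.5],[[-12,-12,-4],0,4.5],[[-16,-16,-4],0,4.5],[[-19,-19,-4],0,4.5],[[-19,-19,-4],0,4.5],[[-19,-19,-4],0,4.5],[[-19,-19,-4],0,4.5]]'
python3 - <<'E'
from h import *
c=cam("top"); save(c,"t9.png",(150,150,410,370),2.9); w=cam("wrist"); save(w,"w27.png"); s=cam("scene"); save(s,"s9.png",(230,180,600,400),2.1)
for cc in(c,w):
 for n in("board","mat","tray","box","hammer","nutcracker","mug","basket","brush"):
  for r in cut_out(cc['n'],n)[:2]:
    if r['confidence']<.4: continue
    P,_=pts(cc,r['region']); q=np.percentile(P[:,2],[5,50,95]).round(1); print(cc['n'],n,round(r['confidence'],2),rect(P),q)
    if n=="tray":
        T=P[(P[:,2]>93)&(P[:,2]<99)]; A=np.c_[T[:,:2]-T[:,:2].mean(0),np.ones(len(T))]; print('  plane',np.linalg.lstsq(A,T[:,2],rcond=None)[0].round(4), rect(P[P[:,2]>109]))
    if n=="box": print('  rim',rect(P[P[:,2]>118]))
go((400,-150,300,90))
E
```

```text
clock: 52.65
tcp_pos: [359.4, -149.0, 300.1]
orientation: [-0.001, 0.707, 0.707, -0.0]
wrist_force: [0.6, 0.7, 0.2]
width: 45.2
top board 0.74 (array([387.3, 300.5]), array([119. , 244.2]), 45.1) [ 7.8 14.2 20.2]
top board 0.63 (array([589.4,  -3.1]), array([245.5, 188.5]), 90.0) [  3.1 118.7 125.9]
top mat 0.79 (array([387.9, 304.2]), array([169.1, 254.6]), 44.9) [-3.2  2.4  8.9]
top tray 0.62 (array([581.7,  -2.6]), array([215.5, 142.4]), 90.0) [ 90.7  96.6 115.7]
  plane [1.5000e-03 6.0000e-04 9.5927e+01] (array([581.6,  -4. ]), array([212.5, 142.3]), 89.9)
top box 0.94 (array([588.9,   5.4]), array([184.7, 260.6]), 0.1) [  3.3 118.6 125.9]
  rim (array([579.8,  -4.4]), array([167. , 236.3]), 0.2)
top hammer 0.9 (array([603.3,   3.2]), array([170.2,  56.7]), 82.3) [105.7 113.  119.2]
top hammer 0.7 (array([ 495.8, -499.5]), array([172.8,  57.8]), 31.1) [ 7.5 16.8 23.9]
top nutcracker 0.94 (array([552.1,  13.1]), array([140.7,  32.1]), 88.4) [ 93.8 109.9 115.9]
top mug 0.93 (array([767.3, 209.8]), array([110.8,  83.9]), 48.5) [ 0.  31.6 92.8]
top basket 0.61 (array([808.2,  -2.4]),
[... 307 characters left out ...]
  plane [1.40000e-03 1.00000e-04 9.61339e+01] (array([579.1,  -4.6]), array([206.1, 152. ]), 89.8)
wrist box 0.95 (array([635.8,  13.1]), array([282.6, 298.7]), 0.0) [ 13.8 104.5 122.7]
  rim (array([579.7, -10.3]), array([167.7, 220. ]), 0.1)
wrist hammer 0.58 (array([607. ,  11.3]), array([182.3,  67.5]), 84.8) [100.9 112.3 116.3]
wrist nutcracker 0.9 (array([553.7,  12.4]), array([139.9,  40.6]), 89.4) [ 98.5 110.2 112.6]
wrist brush 0.67 (array([ 765.9, -314. ]), array([234.3,  79. ]), 79.8) [ 4.9 41.3 45.7]
now [ 358.9 -149.8  300.8] psi 89.96 w 44.7 F [-0.2  0.1 -0.3] t 53.7 q1,q6 [-31. -31.]
(400, -150, 300, 90) -> [np.float64(-0.02), np.float64(4.11), np.float64(0.08)] -0.0 alt 180.0
```

View pics/t9.png

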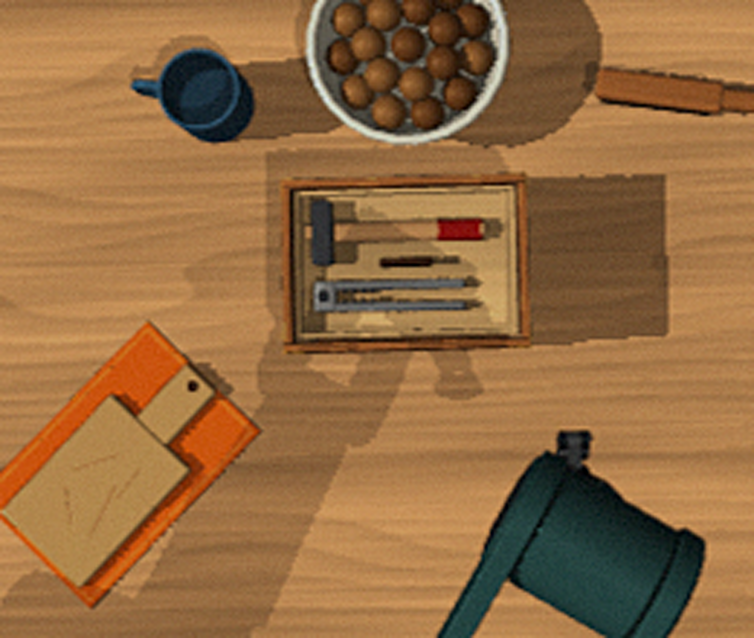

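View pics/s9.png

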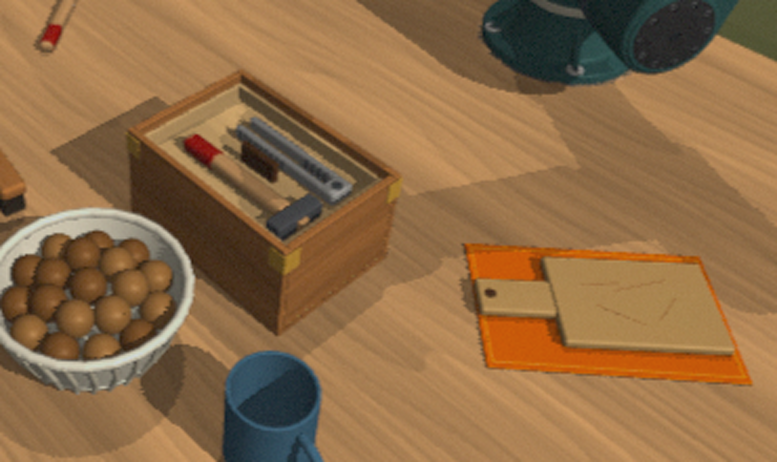

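```bash
python3 -c "
from cell import *
print(close_job())"
```

```text
the job is handed in; nothing more can be done
None
```

I packed the walnut kit and handed the job in at about 54 s on the robot clock. No verdict was returned, so the results below are my own camera checks.

| Item | Last check |
|---|---|
| Board | Flat on the mat, about 4 mm from its centre, squared to within 1° |
| Jars | There were two. They stand upright in pocket0 and pocket2, lid tops at 88 mm. I last saw them before the tray went back in, so they are unchecked since. |
| Tray | Level on its battens: floor at 96 mm, about 2 mm off centre |
| Hammer and nutcracker | Flat, side by side on either side of the grip tab, touching neither each other nor the walls |
| Basket, mug, brush | Not touched. The measured positions moved 4–10 mm, mostly where the detection outline differed, against a 30 mm limit. |

- **Hammer:** it was knocked about 45 mm aside during the run, so I located it again before picking it up. It is the left one of the two look-alikes.
- **Camera disagreement:** the top and wrist cameras differ by about 3–4 mm in y. I worked from relative positions and midpoints between the two.
- **Detector errors:** the networks mislabelled a few things at the end, such as calling the box a board. The pictures ruled those out.

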